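# Lock the stray markers away in the double-latched stationery case

### The arm

A 6-joint arm with a two-finger parallel gripper is mounted at the origin on a cart in front of the work surface, level with it; the furniture and walls round the work are solid. World frame = base frame: x ahead of the robot, y to its left, z up, the work surface at z = 0. Lengths are in m, angles in degrees, forces in N, time in s.
With the tool pointing down it reaches from about 0.3 to 0.75 m from the base axis. Payload 8.5 kg.
Tool frame: the origin (TCP) lies midway between the tips of the shut fingers; the grasp point (between the pads) lies 19 mm behind it; z points along the fingers, y is the line along which they close (so a half turn about z gives the same grasp; the last joint's range is limited). The gripper opens to 88 mm and grips with 3 to 60 N. Pads are 18 mm wide; open, the fingers measure 123 mm over their backs; the gripper's body (75 mm by 187 mm) begins 45 mm behind the grasp point.
Start: joints at [62.321, 21.807, 74.336, -0, 83.858, -12.336], TCP at [0.146, 0.53, 0.239] pointing down, gripper open.
Joint ranges: [-178.18, 178.18], [-50.72, 133.34], [12.68, 142.11], [-81.47, 261.47], [9.98, 163.14], [-165.26, 165.26]. Speed limits (degrees/s): [136.94, 136.94, 180, 180, 180, 180].

### API

Orientations are given as [roll, pitch, yaw] about the fixed x, y, z axes, in that order (R = Rz(yaw) Ry(pitch) Rx(roll)).
In Python, from bench import read_state, get_image, calibration, finish_job, silhouettes gives the robot as it stands.
- The arm moves only by the tool arm_command, never from a script. Its argument "commands" is a list of rows, each an object of numbers: "x", "y", "z": the shift along the tool's x, y, z in cm; "ax", "ay", "az": the turn, a rotation vector about the tool's x, y, z in degrees; "grip": the opening, from 0 (shut) to 1 (fully open). A call has 1 to 12 rows; each row shifts and turns the commanded pose from where the row before left it, along the tool's axes as they then stand; what a row does not reach is not made up. A row lasts 1/8 s, in which the tool goes at most 62.5 mm and 10.7 degrees, less where a joint would pass 70% of its speed; a pose out of reach is approached as far as the arm can. A call with a gripper value outside its range is refused whole. The fingers move at their own pace and stop on an object; the grip force is fixed at half the most. Time passes only in rows, so rows that do not move let the fingers close. It gives the time, the measured TCP pose, the force, the opening and the grip force at its end, in the units of the state.
- read_state(): the state, without advancing time (a new reading comes with each control period).
- get_image(name): name is "scene" or "top"; returns the picture (420x560x3 uint8, red, green, blue); there is no depth.
- calibration(name): a dict with "fx", "fy", "cx", "cy" (pixels), "eye" and "attitude" of the camera in the world. Camera axes: x right, y down, z forward; pixel columns grow to the right and rows downward; lengths in m; the calibration is good to about 2 mm. A picture is of the moment at which its call begins. calibration takes no time and is no camera call.
- finish_job(): hands the job in; it is judged then, once.
Trained networks look in the newest picture that a camera, given by its name, has taken for a name from the list of things; names that differ only in an ending like _2 or _b are one class to them, and where a whole thing is asked for, a point or a joint stands for the part that bears it (a point fixed in the world has none). Each returns a list of dicts, best first, with "conf" (0 to 1); they miss things now and then, are a little off and sometimes report something else, mostly with a low value. They report only what shows in the picture. A call takes as long as a camera call.
- silhouettes(camera, label): "region" (420x560 bool, what is visible of it) and "at" ([column, row] in pixels, amid what is visible of it).
The state is a dict: "t": time; "q": joint angles; "qd": joint speeds; "effort": joint torques, N m; "eef_pos": TCP position; "tcp_rot": TCP orientation; "ft_force": force on the tool from outside, world axes, zero at the start; "ft_torque": the same for the moment, N m; "opening": finger opening in m; "grip_force": force on a finger pad.
Only numpy, scipy, OpenCV 4.12 (cv2) and the standard library are available. Lean on these libraries where they do the work, as an engineer would, in place of code of your own. Each camera call takes 0.05 s, during which the arm holds its last target. There are 200 camera calls.

### The job

Put every stray marker, and the eraser if it is out, away in the blue lockable case: draw back the bolt with the red knob, swing the latch with the black knob off the white cover, squeeze the cover's two orange grips together to lift it off, set it right way up flat on the desk and lay the things in the well. Then fit the cover again so that it lies flat on the rim with both grips sprung out, swing the latch fully back over it and push the bolt fully home. Leave the ball pen, the tape measure and the glue stick where they are.

Things in the scene. Friction and masses are not known exactly. Their poses are not given: they have to be found in the camera images.
- case: Lockable case, blue plastic, black corner bumpers, 196 (x) x 190 (y) x 60 mm; heavy, does not move. Origin at the centre of its underside on the desk; x to its back, y to its left, z up. Front part (x -98 to -14): solid deck 60 mm above the desk with a latch (black knob) and bolt (red knob). Behind it an open well, shut at first by a white snap-fit cover.
- well (a point): Centre of the well's floor, at x 36, y 0, z 8 mm in the case's frame, same axes. The well is 100 mm wide in x (+-50) and 152 mm long in y (+-76); its rim is 52 mm above this point (60 above the desk). What is laid in it must stay under 39 mm high so that the cover fits.
- bolt (a joint): Steel keeper bolt lying along the case's y on the deck. 0 m = fully home: it stands in the way of a pin under the latch and blocks the latch. Grows to 0.022 as its red knob is drawn to the case's -y (right). About 2 N friction, stays where left. From 0.016 the latch is free; a bolt not drawn back blocks the latch from closing too.
- bolt_knob (a point): Top centre of the bolt's red knob, an upright cylinder 14 mm across, 22 mm tall (68 to 90 mm above the desk). Moves with the bolt; with the bolt home it is at x -34.5, y -58 mm in the case's frame.
- latch (a joint): Steel swing latch on a vertical pivot on the deck. 0 rad = closed: nose to the case's +x over the cover's front edge, tail with black knob to -x. Grows to 1.57 turning anticlockwise from above: the knob goes from the front to the case's right (-y), the nose to the left, clear of the cover from about 1.25. Friction 0.05 N m, stays where left.
- latch_knob (a point): Top centre of the latch's black knob, an upright cylinder 15 mm across, 25 mm tall (75 to 100 mm above the desk), 34 mm from the pivot. Moves with the latch.
- latch_pivot (a point): Point on the latch's vertical pivot axis, 75 mm above the desk, at x -44, y 0 mm in the case's frame.
- cover: White snap-fit cover, 0.19 kg: plate 116 (x) x 168 (y) x 4 mm, its underside 13 mm above the origin, on two ribs that drop with 2 mm play inside the well. Origin central at the ribs' feet: 0 above the desk when it lies there, 39 mm straight above well when fitted (plate on the rim). Fits either way round. Lift and refit it by its two orange grips.
- grip_front (a joint): Front orange pinch grip on the cover, facing the back one along the cover's x. 0 m = sprung out, 0.007 = squeezed in. Outer faces of the two 55 mm apart free, 41 mm squeezed; 36 mm wide, 17 to 41 mm above the cover's origin. Each has a hook that reaches 4 mm under the well's lip until squeezed past 0.005. Spring 2.7 N out, 6 N in.
- grip_back (a joint): Back orange pinch grip of the cover, as the front one. Hold both squeezed to lift the cover or to lower it onto the rim (unsqueezed hooks do not enter), then let go: they spring out under the lips.
- marker1: Marker pen lying on the desk, white barrel and blue cap, 135 mm long, 17 mm across, 20 g; rolls a little. Its long axis is its y axis; origin at the middle of its length on its underside as it first lies (its axis is 8 mm above the origin along its own z). May be absent (None).
- marker2: Marker pen lying on the desk, white barrel and blue cap, 135 mm long, 17 mm across, 20 g; rolls a little. Its long axis is its y axis; origin at the middle of its length on its underside as it first lies (its axis is 8 mm above the origin along its own z). May be absent (None).
- marker3: Marker pen lying on the desk, white barrel and blue cap, 135 mm long, 17 mm across, 20 g; rolls a little. Its long axis is its y axis; origin at the middle of its length on its underside as it first lies (its axis is 8 mm above the origin along its own z). May be absent (None).
- eraser: White eraser in a blue card sleeve, 20 (x) x 44 (y) x 12 mm, 20 g; origin at the centre of its underside. May be absent (None).
- ball_pen: White ball pen, 11 x 145 x 9 mm, lying loose on the desk: to be left alone. Origin at the centre of its underside, long axis y.
- tape_measure: Yellow and black tape measure, 34 x 76 x 60 mm, standing loose: to be left alone. Origin under its centre.
- glue_stick: Glue stick with red cap, 25 mm across, 88 mm tall, standing loose: to be left alone. Origin under its centre.

How it is judged:
By the outcome, as a careful person would: the job done as asked, in the order asked, and still so for the second after the job is handed in, with the robot touching nothing.
Of marker1, marker2, marker3, eraser only 2 to 3 are there at a start; the rules pass over those that are not, and their reading is None.
At some moment in a run one of marker1, marker2, marker3, eraser may be knocked a few centimetres aside while the robot is not near it.
Once in a run the grip may slacken for a moment while it holds something.
It also fails if it takes over 192 s, if anything falls off the work surface, if the arm or the gripper's body presses on something with over 40 N, if the wrist force passes 120 N, or if a joint passes its speed limit or range.

## Working session

There is one attempt and no reset: what is moved stays moved. The work goes in short steps, Python scripts to look and compute and a tool call to move; the robot and the scene stay as the last step left them, time stands still between calls to the robot, and variables do not carry over. Pictures are saved under pics/ and viewed, at most 14 in all, crops included, and the job is handed in when it is done.

Besides the shell and the picture viewer there is one more tool, called after "Call:" as a command line: name --argument value ..., lists and objects as JSON in quotes. arm_command: Moves the arm, as the interface text tells. Its arguments: {"type":"object","properties":{"commands":{"type":"array"}},"required":["commands"]}

```bash
mkdir -p pics; ls; python3 - <<'E'
from bench import *
import cv2
for n in("scene","top"):
    im=get_image(n);cv2.imwrite(f"pics/{n}0.png",im[:,:,::-1])
    print(n,calibration(n))
    for l in ["case","bolt_knob","latch_knob","cover","grip_front","marker1","eraser","ball_pen","tape_measure","glue_stick"]:
        print(l,[(round(d["conf"],2),[round(float(v),1) for v in d["at"]],int(d["region"].sum())) for d in silhouettes(n,l)][:5])
print(read_state())
E
```

```text
pics
scene {'fx': 495.48306151191207, 'fy': 495.48306151191207, 'cx': 282.6081462282629, 'cy': 212.51954313776668, 'eye': array([-0.7323394 ,  0.51169877,  1.07712886]), 'attitude': array([-126.26910362,    0.50526948, -116.83814415])}
case [(0.56, [224.4, 251.4], 300)]
bolt_knob []
latch_knob []
cover []
grip_front []
marker1 [(0.68, [334.8, 208.8], 145)]
eraser []
ball_pen [(0.63, [372.9, 249.6], 50)]
tape_measure [(0.49, [360.9, 189.1], 195)]
glue_stick []
top {'fx': 436.5031155331328, 'fy': 436.5031155331328, 'cx': 283.23351302265024, 'cy': 211.69440706022905, 'eye': array([ 0.21223421, -0.08468534,  1.27429192]), 'attitude': array([-1.67475820e+02, -6.21518565e-02, -9.51853844e+01])}
case [(0.61, [225.4, 216.3], 2531)]
bolt_knob [(0.53, [243.9, 213.3], 40)]
latch_knob [(0.57, [225.7, 212.8], 176)]
cover [(0.9, [229.8, 188.3], 2152)]
grip_front [(0.56, [228.5, 194.0], 71)]
marker1 [(0.67, [345.9, 201.1], 155), (0.6, [330.7, 231.6], 218), (0.47, [341.5, 178.0], 227)]
eraser []
ball_pen [(0.56, [363.1, 284.5], 110)]
tape_measure [(0.66, [400.6, 186.0], 302)]
glue_stick [(0.47, [134.8, 163.8], 157)]
{'t': 1.1, 'q': array([ 6.23222338e+01,  2.18073335e+01,  7.43359443e+01,  2.06167370e-03,
        8.38581187e+01, -1.23352963e+01]), 'qd': array([ 0.01640446, -0.01786501, -0.07782508,  0.02723005,  0.04203242,
       -0.06655602]), 'effort': array([-1.03278035e-03, -4.37812686e+01, -2.24726307e+01,  7.13247852e-02,
        3.14066140e-02, -9.34564852e-07]), 'eef_pos': array([0.14550394, 0.53038596, 0.23874079]), 'tcp_rot': array([-1.79999074e+02, -2.30084981e-03,  1.64657309e+02]), 'ft_force': array([-0.17937939, -0.60694637,  0.22141857]), 'ft_torque': array([ 0.02418364, -0.04264924, -0.00526029]), 'grip_force': 0.0, 'opening': 0.08815711217554262}
```

```bash
python3 - <<'E'
import cv2
a=cv2.imread("pics/top0.png");cv2.imwrite("pics/t0c.png",cv2.resize(a[110:320,110:430],None,fx=2.5,fy=2.5,interpolation=cv2.INTER_CUBIC))
E
```

```text
(no output)
```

View pics/scene0.png

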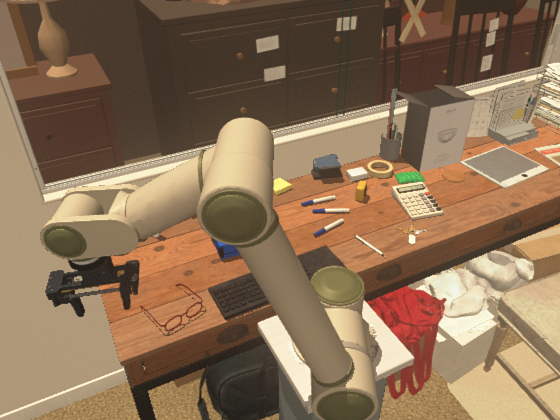

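View pics/t0c.png

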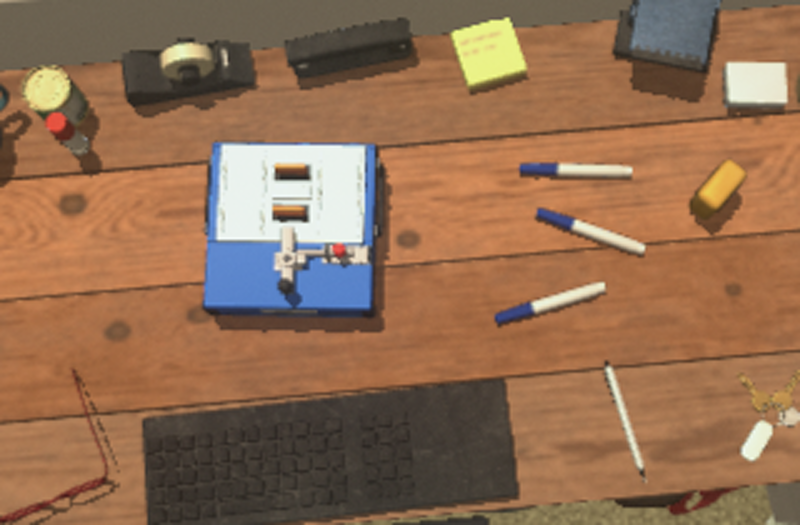

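```bash
cat > h.py <<'E'
import numpy as np, cv2
from scipy.spatial.transform import Rotation as Rn
from scipy.optimize import minimize
from bench import *
def cam(n):
    c=calibration(n); return c, Rn.from_euler('xyz',c['attitude'],degrees=True).as_matrix(), np.array(c['eye'])
def ray(n,px,z):
    c,R,e=cam(n); px=np.atleast_2d(np.asarray(px,float))
    d=np.c_[(px[:,0]-c['cx'])/c['fx'],(px[:,1]-c['cy'])/c['fy'],np.ones(len(px))]@R.T
    return e+d*((z-e[2])/d[:,2])[:,None]
def proj(n,P):
    c,R,e=cam(n); p=(np.atleast_2d(P)-e)@R
    return np.c_[p[:,0]/p[:,2]*c['fx']+c['cx'],p[:,1]/p[:,2]*c['fy']+c['cy']]
def T(p,pts):  # case frame -> world (mm case pts)
    a=np.deg2rad(p[2]);pts=np.atleast_2d(pts)/1000.
    return np.c_[p[0]+pts[:,0]*np.cos(a)-pts[:,1]*np.sin(a),p[1]+pts[:,0]*np.sin(a)+pts[:,1]*np.cos(a),pts[:,2]]
def hullmask(n,P):
    S=16;m=np.zeros((420*4,560*4),np.uint8)
    h=cv2.convexHull((((proj(n,P)+.5)*4-.5)*S).round().astype(np.int32).reshape(-1,1,2))
    cv2.fillConvexPoly(m,h,255,cv2.LINE_AA,4); return cv2.resize(m,(560,420),interpolation=cv2.INTER_AREA)/255.
def state():
    s=read_state(); print('t',round(s['t'],2),'tcp',np.round(s['eef_pos']*1000,1),'rot',np.round(s['tcp_rot'],2),'F',np.round(s['ft_force'],1),'op',round(s['opening']*1000,1),'gf',round(s['grip_force'],1),'q',np.round(s['q'],0)); return s
E
python3 - <<'E'
from h import *
im=cv2.imread("pics/top0.png")
hsv=cv2.cvtColor(im,cv2.COLOR_BGR2HSV)
H,S,V=[hsv[...,i].astype(int) for i in range(3)]
blue=(H>100)&(H<125)&(S>120); white=(S<70)&(V>150)
win=np.zeros((420,560),bool); win[160:245,185:268]=1
def clean(m):
    m=(m&win).astype(np.uint8); n,l,st,_=cv2.connectedComponentsWithStats(m); return (l==1+st[1:,4].argmax())
case=clean(cv2.morphologyEx(((blue|white)&win).astype(np.uint8),cv2.MORPH_CLOSE,np.ones((5,5)))>0)
print(case.sum())
box=[(x,y,z) for x in(-98,98) for y in(-95,95) for z in(0,60)]
pl=[(x,y,z) for x in(-22,94) for y in(-84,84) for z in(60,64)]
cov=clean(white)
cov=cv2.morphologyEx(cov.astype(np.uint8),cv2.MORPH_CLOSE,np.ones((13,13)))
c0=ray("top",[[233,200]],.06)[0]; print(c0)
f=lambda p:((hullmask("top",T(p,box))-case)**2).sum()
x0=[c0[0],c0[1],0]
r=minimize(f,x0,method='Nelder-Mead',options=dict(initial_simplex=[x0,[x0[0]+.015,x0[1],0],[x0[0],x0[1]+.015,0],[x0[0],x0[1],6]],xatol=1e-4))
print('case',r.x,r.fun)
p=r.x
o=im.copy(); o=cv2.resize(o,None,fx=5,fy=5,interpolation=cv2.INTER_CUBIC)
def draw(pts,col):
    q=cv2.convexHull(((proj("top",pts)+.5)*5).astype(np.int32).reshape(-1,1,2)); cv2.polylines(o,[q],True,col,1)
draw(T(p,box),(0,255,0));draw(T(p,pl),(0,0,255))
for k in [(-34.5,-58,90),(-78,0,100)]: cv2.circle(o,tuple(((proj("top",T(p,k))[0]+.5)*5).astype(int)),18,(0,255,255),1)
for dx in(-27.5,27.5): draw(T(p,[(36+dx,y,z) for y in(-18,18) for z in (64,88)]),(255,255,0))
cv2.imwrite("pics/fit.png",o[800:1230,900:1400])
for l,z in(("marker1",.008),("ball_pen",.004)):
    for d in silhouettes("top",l):
        pts=np.argwhere(d["region"])[:,::-1]; w=ray("top",pts,z)[:,:2]
        m=w.mean(0);u,s,v=np.linalg.svd(w-m); a=np.rad2deg(np.arctan2(v[0,1],v[0,0]))
        t=(w-m)@v[0]; mid=m+v[0]*(t.max()+t.min())/2
        print(l,round(d['conf'],2),mid.round(4),'len',round(np.ptp(t),3),'ang',round(a%180,1))
for l,z in(("tape_measure",.06),("glue_stick",.08),("tape_measure",.03)):
    for d in silhouettes("top",l): print(l,ray("top",[d["at"]],z)[0].round(3))
E
```

```text
4102
[0.52792697 0.02992236 0.06      ]
case [ 0.53691592  0.05234554 -5.43065614] 581.1494040753557
marker1 0.67 [ 0.5054 -0.3024] len 0.123 ang 65.0
marker1 0.6 [ 0.4234 -0.2437] len 0.13 ang 102.0
marker1 0.47 [ 0.5832 -0.2922] len 0.133 ang 83.3
ball_pen 0.56 [ 0.2787 -0.3144] len 0.12 ang 11.2
tape_measure [ 0.526 -0.455  0.06 ]
glue_stick [0.655 0.302 0.08 ]
tape_measure [ 0.534 -0.464  0.03 ]
```

View pics/fit.png

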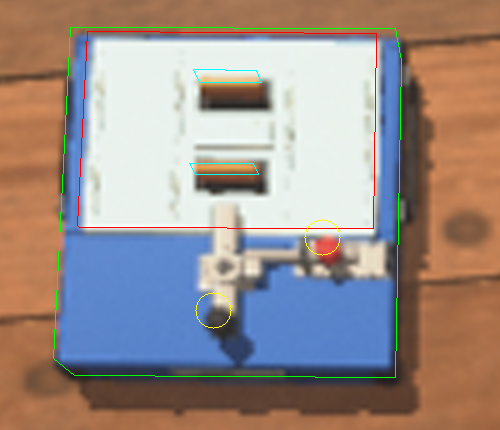

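The fit is a few mm off: the outline matches the cover, but the knobs and grips sit about 1.5 px down and to the right of it. I'll move the arm out of the scene camera's way and refine with both cameras.

Call:
arm_command --commands '[{"az": 10}, {"az": 10}, {"az": 10}, {"az": 10}, {"az": 10}, {"az": 10}, {"az": 10}, {"az": 10}, {"x": -5, "y": 2.75, "z": 0.3}, {"x": -5, "y": 2.75, "z": 0.3}, {"x": -5, "y": 2.75, "z": 0.3}, {"x": -5, "y": 2.75, "z": 0.3}]'

```text
validation failed for argument at $.co...
```

Call:
arm_command --commands '[{"x": -5, "y": 2.75, "z": 0.3}, {"x": -5, "y": 2.75, "z": 0.3}, {"x": -5, "y": 2.75, "z": 0.3}, {"x": -5, "y": 2.75, "z": 0.3}, {"x": -5, "y": 2.75, "z": 0.3}, {"x": -5, "y": 2.75, "z": 0.3}, {"x": -5, "y": 2.75, "z": 0.3}, {"x": -5, "y": 2.75, "z": 0.3, "grip": 0.4}, {"grip": 0.4}, {"grip": 0.4}]'

```text
validation failed for argument at $.co...
```

```bash
python3 - <<'E'
from h import *
state()
a=get_image("scene");b=get_image("top")
cv2.imwrite("pics/s1.png",a[:,:,::-1]);cv2.imwrite("pics/t1.png",b[:,:,::-1])
for n in("scene","top"):
    for l in ["case","bolt_knob","latch_knob","cover","grip_front","marker1"]:
        print(n,l,[(round(d["conf"],2),[round(float(v),1) for v in d["at"]],int(d["region"].sum())) for d in silhouettes(n,l)][:5])
A=cv2.resize(a[180:300,150:310,::-1],(800,600),interpolation=cv2.INTER_CUBIC)
B=cv2.resize(b[160:245,180:280,::-1],None,fx=6,fy=6,interpolation=cv2.INTER_CUBIC)
cv2.imwrite("pics/s1c.png",A);cv2.imwrite("pics/t1c.png",B)
E
```

```text
t 1.35 tcp [145.5 530.4 238.8] rot [180.     0.   164.66] F [ 0.8 -0.3  0.7] op 87.9 gf 0.0 q [ 62.  22.  74.  -0.  84. -12.]
scene case [(0.59, [222.3, 249.2], 320)]
scene bolt_knob []
scene latch_knob []
scene cover []
scene grip_front []
scene marker1 [(0.52, [332.1, 209.3], 146)]
top case []
top bolt_knob [(0.54, [246.5, 210.2], 39)]
top latch_knob [(0.44, [226.4, 215.8], 127)]
top cover [(0.56, [228.1, 189.1], 2258)]
top grip_front [(0.37, [228.3, 192.3], 28)]
top marker1 [(0.77, [328.4, 232.2], 232), (0.65, [344.3, 201.6], 213), (0.49, [336.6, 177.8], 186)]
```

View pics/s1c.png

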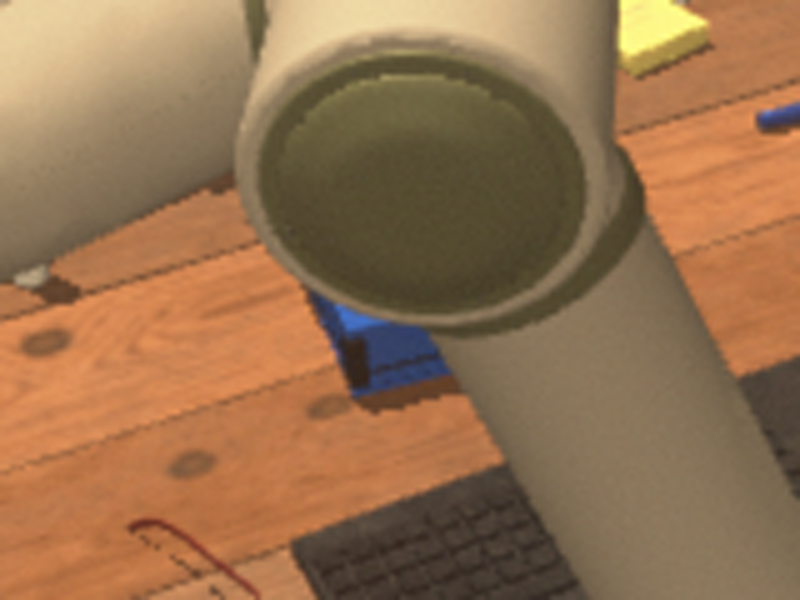

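View pics/t1c.png

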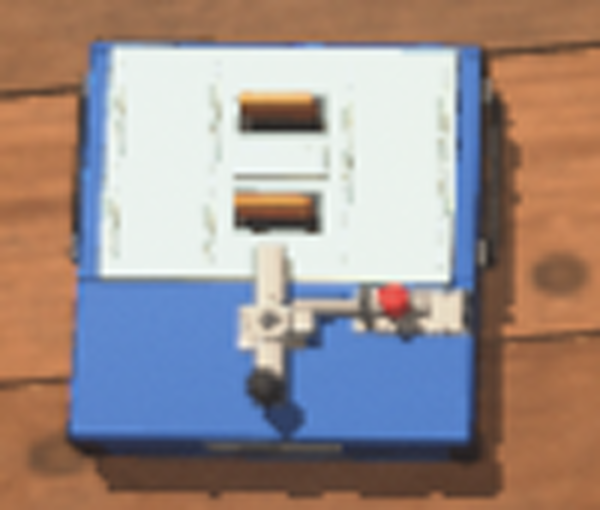

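The moves were refused, so the arm hasn't moved and still hides the case in the scene view. I'll try rows with all the keys.

Call:
arm_command --commands '[{"x": 0, "y": 0, "z": 0, "ax": 0, "ay": 0, "az": 10, "grip": 1}]'

```text
t: 2.17
eef_pos: [0.1455, 0.5304, 0.2388]
tcp_rot: [180.0, 0.0, 154.4]
ft_force: [0.0, -0.8, 0.0]
opening: 0.0881
grip_force: 0.0
```

Call:
arm_command --commands '[{"az": 10, "grip": 1}, {"az": 10, "grip": 1}, {"az": 10, "grip": 1}, {"az": 10, "grip": 1}, {"az": 10, "grip": 1}, {"az": 10, "grip": 1}, {"az": 10, "grip": 1}]'

```text
validation failed for argument at $.co...
```

Call:
arm_command --commands '[{"x": 0, "y": 0, "z": 0, "ax": 0, "ay": 0, "az": 10, "grip": 1}, {"x": 0, "y": 0, "z": 0, "ax": 0, "ay": 0, "az": 10, "grip": 1}, {"x": 0, "y": 0, "z": 0, "ax": 0, "ay": 0, "az": 10, "grip": 1}, {"x": 0, "y": 0, "z": 0, "ax": 0, "ay": 0, "az": 10, "grip": 1}, {"x": 0, "y": 0, "z": 0, "ax": 0, "ay": 0, "az": 10, "grip": 1}, {"x": 0, "y": 0, "z": 0, "ax": 0, "ay": 0, "az": 10, "grip": 1}, {"x": 0, "y": 0, "z": 0, "ax": 0, "ay": 0, "az": 10, "grip": 1}, {"x": -5, "y": 2.8, "z": 0.3, "ax": 0, "ay": 0, "az": 0, "grip": 1}, {"x": -5, "y": 2.8, "z": 0.3, "ax": 0, "ay": 0, "az": 0, "grip": 1}, {"x": -5, "y": 2.8, "z": 0.3, "ax": 0, "ay": 0, "az": 0, "grip": 1}, {"x": -5, "y": 2.8, "z": 0.3, "ax": 0, "ay": 0, "az": 0, "grip": 1}, {"x": -5, "y": 2.8, "z": 0.3, "ax": 0, "ay": 0, "az": 0, "grip": 1}]'

```text
t: 3.68
eef_pos: [0.2621, 0.2669, 0.2239]
tcp_rot: [180.0, -0.0, 84.7]
ft_force: [1.5, 0.5, -0.6]
opening: 0.088
grip_force: 0.0
```

Call:
arm_command --commands '[{"x": -5, "y": 2.8, "z": 0.3, "ax": 0, "ay": 0, "az": 0, "grip": 1}, {"x": -5, "y": 2.8, "z": 0.3, "ax": 0, "ay": 0, "az": 0, "grip": 1}, {"x": -5, "y": 2.8, "z": 0.3, "ax": 0, "ay": 0, "az": 0, "grip": 1}, {"x": -5, "y": 2.8, "z": 0.3, "ax": 0, "ay": 0, "az": 0, "grip": 1}, {"x": -5, "y": 2.8, "z": 0.3, "ax": 0, "ay": 0, "az": 0, "grip": 0.4}, {"x": -5, "y": 2.8, "z": 0.3, "ax": 0, "ay": 0, "az": 0, "grip": 0.4}, {"x": -5, "y": 2.8, "z": 0.3, "ax": 0, "ay": 0, "az": 0, "grip": 0.4}, {"x": 0, "y": 0, "z": 0, "ax": 0, "ay": 0, "az": 0, "grip": 0.4}, {"x": 0, "y": 0, "z": 0, "ax": 0, "ay": 0, "az": 0, "grip": 0.4}]'

```text
t: 4.8
eef_pos: [0.4238, -0.0979, 0.2026]
tcp_rot: [-180.0, -0.0, 84.6]
ft_force: [-0.5, 0.2, 0.4]
opening: 0.0402
grip_force: 0.0
```

```bash
python3 - <<'E'
from h import *
state()
a=get_image("scene");b=get_image("top")
cv2.imwrite("pics/s2.png",a[:,:,::-1]);cv2.imwrite("pics/t2.png",b[:,:,::-1])
for n in("scene","top"):
    for l in ["bolt_knob","latch_knob","cover","grip_front"]:
        print(n,l,[(round(d["conf"],2),[round(float(v),1) for v in d["at"]],int(d["region"].sum())) for d in silhouettes(n,l)][:5])
A=cv2.resize(a[180:300,150:310,::-1],(800,600),interpolation=cv2.INTER_CUBIC)
cv2.imwrite("pics/s2c.png",A)
E
```

```text
t 4.8 tcp [423.8 -97.9 202.6] rot [-1.7997e+02 -2.0000e-02  8.4640e+01] F [-0.5  0.2  0.4] op 40.2 gf 0.0 q [-29.  12.  95.   0.  73. -23.]
scene bolt_knob []
scene latch_knob [(0.39, [261.3, 233.7], 789)]
scene cover [(0.77, [220.8, 216.4], 235)]
scene grip_front []
top bolt_knob [(0.61, [135.0, 164.4], 163), (0.4, [340.6, 180.3], 228)]
top latch_knob [(0.71, [229.3, 215.2], 156), (0.54, [339.2, 179.4], 212)]
top cover [(0.61, [221.8, 186.3], 1822)]
top grip_front [(0.2, [224.7, 211.9], 100)]
```

View pics/s2c.png

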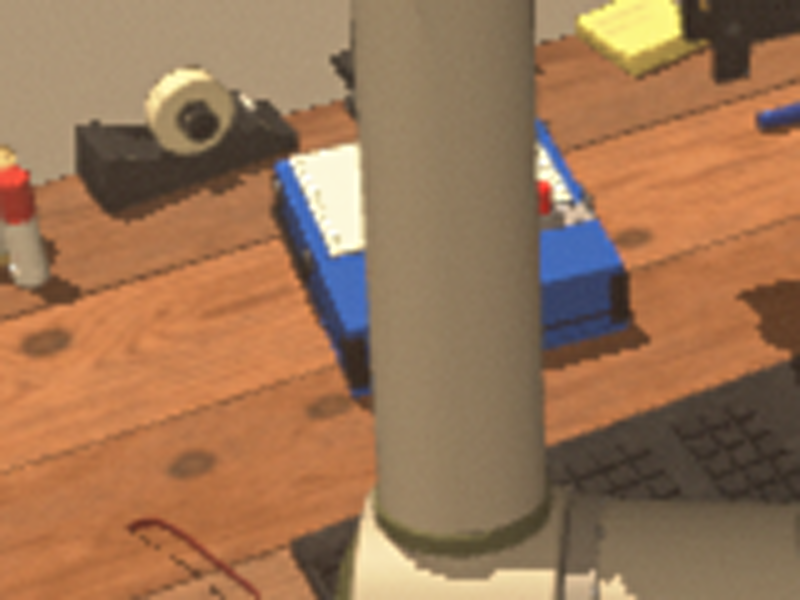

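The scene view now shows three rim corners at about (206,212), (220,246) and (276,232). The red knob is half hidden at about (259,219). Next I'll solve the case pose from corners in both views.

```bash
python3 - <<'E'
from h import *
from scipy.optimize import least_squares
C=lambda v:np.array(v)/6+[180-.42,160-.42]
D=lambda v:np.array(v)/5+[150-.4,180-.4]
L=[("top",(98,95,60),C((93,43))),("top",(98,-95,60),C((480,46))),("top",(-98,-95,60),C((470,437))),("top",(-98,95,60),C((70,435))),
("top",(94,84,64),C((110,47))),("top",(94,-84,64),C((457,50))),("top",(-22,-84,64),C((450,282))),("top",(-22,84,64),C((100,277))),
("top",(-34.5,-58,90),C((396,293))),("top",(-78,0,100),C((265,378))),("top",(-44,0,80),C((269,320))),
("scene",(-98,95,60),D((350,330))),("scene",(-98,-95,60),D((628,264))),("scene",(98,95,60),D((278,162)))]
def solve(LL):
    f=lambda p:np.concatenate([proj(n,T(p,x))[0]-u for n,x,u in LL])
    r=least_squares(f,[.53,.05,-5],x_scale=[.01,.01,1],loss='soft_l1'); return r.x,f(r.x).reshape(-1,2)
for s in(L[:11],L[:4],L[4:8],L[11:],L):
    p,r=solve(s);print(p.round(4));print(r.round(1).tolist())
print(ray("top",[C((396,293))],.09),T(p,(-34.5,-58,90)))
E
```

```text
[ 0.5325  0.0496 -5.5976]
[[-0.4, -0.5], [0.2, -0.5], [0.6, 0.6], [-0.1, 0.5], [0.2, -0.3], [0.2, -0.4], [0.5, -0.1], [-0.2, 0.3], [-0.5, 0.2], [-0.6, 0.5], [0.2, -0.4]]
[ 0.5326  0.0498 -5.7428]
[[-0.4, -0.6], [0.2, -0.5], [0.4, 0.7], [-0.3, 0.3]]
[ 0.5322  0.0503 -5.7678]
[[0.1, -0.2], [0.1, -0.1], [0.3, 0.1], [-0.4, 0.3]]
[ 0.529   0.048  -6.3259]
[[-0.2, 0.1], [0.3, -0.1], [-0.1, -0.1]]
[ 0.5322  0.0494 -5.5974]
[[-0.3, -0.4], [0.3, -0.4], [0.7, 0.7], [-0.0, 0.6], [0.3, -0.2], [0.3, -0.3], [0.6, -0.0], [-0.1, 0.4], [-0.4, 0.3], [-0.5, 0.6], [0.3, -0.3], [-0.5, -0.1], [-0.3, -0.8], [-1.0, -0.2]]
[[ 0.49288273 -0.00619907  0.09      ]] [[ 0.4921576  -0.00500326  0.09      ]]
```

Call:
arm_command --commands '[{"x": 4.9, "y": 2.9, "z": 0, "ax": 0, "ay": 0, "az": 0, "grip": 0.26}, {"x": 4.9, "y": 2.9, "z": 0, "ax": 0, "ay": 0, "az": 0, "grip": 0.26}, {"x": 0, "y": 0, "z": 1, "ax": 0, "ay": 0, "az": 10, "grip": 0.26}, {"x": 0, "y": 0, "z": 1, "ax": 0, "ay": 0, "az": 10, "grip": 0.26}, {"x": 0, "y": 0, "z": 1, "ax": 0, "ay": 0, "az": 10, "grip": 0.26}, {"x": 0, "y": 0, "z": 1, "ax": 0, "ay": 0, "az": 10, "grip": 0.26}, {"x": 0, "y": 0, "z": 1, "ax": 0, "ay": 0, "az": 10, "grip": 0.26}, {"x": 0, "y": 0, "z": 1, "ax": 0, "ay": 0, "az": 10, "grip": 0.26}, {"x": 0, "y": 0, "z": 1, "ax": 0, "ay": 0, "az": 10, "grip": 0.26}, {"x": 0, "y": 0, "z": 1, "ax": 0, "ay": 0, "az": 10, "grip": 0.26}, {"x": 0, "y": 0, "z": 0, "ax": 0, "ay": 0, "az": 10.3, "grip": 0.26}, {"x": 0, "y": 0, "z": 0, "ax": 0, "ay": 0, "az": 0, "grip": 0.26}]'

```text
t: 6.8
eef_pos: [0.4911, -0.0061, 0.1227]
tcp_rot: [-180.0, 0.0, -5.5]
ft_force: [-0.5, 0.4, 1.0]
opening: 0.0227
grip_force: 0.0
```

Call:
arm_command --commands '[{"x": 0, "y": 0, "z": 2, "ax": 0, "ay": 0, "az": 0, "grip": 0.26}, {"x": 0, "y": 0, "z": 1, "ax": 0, "ay": 0, "az": 0, "grip": 0.26}, {"x": 0, "y": 0, "z": 1, "ax": 0, "ay": 0, "az": 0, "grip": 0.26}, {"x": 0, "y": 0, "z": 0.5, "ax": 0, "ay": 0, "az": 0, "grip": 0.26}, {"x": 0, "y": 0, "z": 0, "ax": 0, "ay": 0, "az": 0, "grip": 0.26}]'

```text
t: 7.42
eef_pos: [0.4911, -0.0061, 0.0776]
tcp_rot: [-180.0, 0.0, -5.6]
ft_force: [0.4, 0.7, 0.1]
opening: 0.0228
grip_force: 0.0
```

Call:
arm_command --commands '[{"x": 0, "y": 0.3, "z": 0, "ax": 0, "ay": 0, "az": 0, "grip": 0.26}, {"x": 0, "y": 0.3, "z": 0, "ax": 0, "ay": 0, "az": 0, "grip": 0.26}, {"x": 0, "y": 0.3, "z": 0, "ax": 0, "ay": 0, "az": 0, "grip": 0.26}, {"x": 0, "y": 0.3, "z": 0, "ax": 0, "ay": 0, "az": 0, "grip": 0.26}, {"x": 0, "y": 0.3, "z": 0, "ax": 0, "ay": 0, "az": 0, "grip": 0.26}]'

```text
t: 8.05
eef_pos: [0.4896, -0.0213, 0.0779]
tcp_rot: [-180.0, -0.0, -5.6]
ft_force: [0.1, 1.4, 1.9]
opening: 0.0233
grip_force: 1.0
```

Call:
arm_command --commands '[{"x": 0, "y": 0.3, "z": 0, "ax": 0, "ay": 0, "az": 0, "grip": 0.26}, {"x": 0, "y": 0.3, "z": 0, "ax": 0, "ay": 0, "az": 0, "grip": 0.26}, {"x": 0, "y": 0.2, "z": 0, "ax": 0, "ay": 0, "az": 0, "grip": 0.26}, {"x": 0, "y": 0.1, "z": 0, "ax": 0, "ay": 0, "az": 0, "grip": 0.26}, {"x": 0, "y": 0.1, "z": 0, "ax": 0, "ay": 0, "az": 0, "grip": 0.26}]'

```text
t: 8.68
eef_pos: [0.4886, -0.0296, 0.0776]
tcp_rot: [-179.8, 0.0, -5.7]
ft_force: [3.0, 15.6, 0.3]
opening: 0.0232
grip_force: 7.6
```

Call:
arm_command --commands '[{"x": 0, "y": -0.5, "z": 0, "ax": 0, "ay": 0, "az": 0, "grip": 0.26}, {"x": 0, "y": 0, "z": -2.5, "ax": 0, "ay": 0, "az": 0, "grip": 0.26}, {"x": 0, "y": 0, "z": -2.5, "ax": 0, "ay": 0, "az": 0, "grip": 0.26}, {"x": -2.2, "y": -4.1, "z": 0, "ax": 0, "ay": 0, "az": 0, "grip": 0.26}, {"x": -2.2, "y": -4, "z": 0, "ax": 0, "ay": 0, "az": 0, "grip": 0.26}, {"x": 0, "y": 0, "z": 0, "ax": 0, "ay": 0, "az": 0, "grip": 0.26}, {"x": 0, "y": 0, "z": 0, "ax": 0, "ay": 0, "az": 0, "grip": 0.26}]'

```text
t: 9.55
eef_pos: [0.4537, 0.0584, 0.1278]
tcp_rot: [180.0, -0.0, -5.6]
ft_force: [0.8, -0.3, 0.3]
opening: 0.0232
grip_force: 0.0
```

```bash
python3 - <<'E'
from h import *
s=state(); b=get_image("top");B=cv2.resize(b[130:245,170:300,::-1],None,fx=5,fy=5,interpolation=cv2.INTER_CUBIC)
cv2.imwrite("pics/t3c.png",B)
print(proj("top",s['eef_pos']))
E
```

```text
t 9.55 tcp [453.7  58.4 127.8] rot [ 1.7997e+02 -4.0000e-02 -5.6300e+00] F [ 0.8 -0.3  0.3] op 23.2 gf 0.0 q [-8. 20. 99. -0. 62. 88.]
[[221.37883274 221.56295106]]
```

View pics/t3c.png

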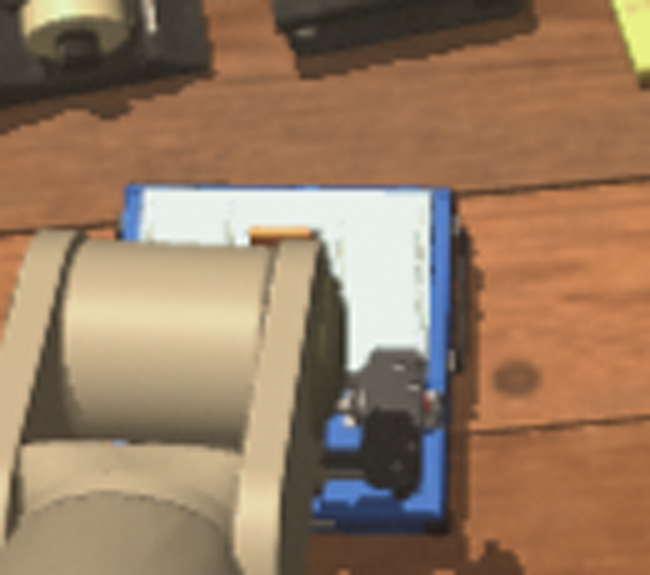

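Call:
arm_command --commands '[{"x": 0, "y": 0, "z": 2, "ax": 0, "ay": 0, "az": 0, "grip": 0.26}, {"x": 0, "y": 0, "z": 1.5, "ax": 0, "ay": 0, "az": 0, "grip": 0.26}, {"x": 0, "y": 0, "z": 1, "ax": 0, "ay": 0, "az": 0, "grip": 0.26}, {"x": 0, "y": 0, "z": 0, "ax": 0, "ay": 0, "az": 0, "grip": 0.26}]'

```text
t: 10.1
eef_pos: [0.4533, 0.0584, 0.0823]
tcp_rot: [180.0, 0.1, -5.7]
ft_force: [-0.1, -0.8, 0.4]
opening: 0.0228
grip_force: 0.0
```

Call:
arm_command --commands '[{"x": 0.05, "y": 0.6, "z": 0, "ax": 0, "ay": 0, "az": -10, "grip": 0.26}, {"x": 0.05, "y": 0.6, "z": 0, "ax": 0, "ay": 0, "az": -10, "grip": 0.26}, {"x": 0.05, "y": 0.6, "z": 0, "ax": 0, "ay": 0, "az": -10, "grip": 0.26}]'

```text
t: 10.48
eef_pos: [0.4565, 0.0411, 0.0833]
tcp_rot: [180.0, -0.1, 24.7]
ft_force: [0.3, 2.4, -0.8]
opening: 0.0226
grip_force: 0.9
```

Call:
arm_command --commands '[{"x": 0.05, "y": 0.6, "z": 0, "ax": 0, "ay": 0, "az": -10, "grip": 0.26}, {"x": 0.05, "y": 0.6, "z": 0, "ax": 0, "ay": 0, "az": -10, "grip": 0.26}, {"x": 0.05, "y": 0.6, "z": 0, "ax": 0, "ay": 0, "az": -10, "grip": 0.26}, {"x": 0.05, "y": 0.6, "z": 0, "ax": 0, "ay": 0, "az": -10, "grip": 0.26}]'

```text
t: 10.98
eef_pos: [0.4727, 0.0242, 0.0832]
tcp_rot: [-180.0, -0.0, 64.7]
ft_force: [-0.2, 2.3, 0.0]
opening: 0.0233
grip_force: 0.9
```

Call:
arm_command --commands '[{"x": 0.05, "y": 0.6, "z": 0, "ax": 0, "ay": 0, "az": -10, "grip": 0.26}, {"x": 0.05, "y": 0.5, "z": 0, "ax": 0, "ay": 0, "az": -8, "grip": 0.26}, {"x": 0, "y": 0.3, "z": 0, "ax": 0, "ay": 0, "az": -4, "grip": 0.26}, {"x": 0, "y": 0.2, "z": 0, "ax": 0, "ay": 0, "az": 0, "grip": 0.26}, {"x": 0, "y": 0, "z": 0, "ax": 0, "ay": 0, "az": 0, "grip": 0.26}]'

```text
t: 11.6
eef_pos: [0.4878, 0.0205, 0.083]
tcp_rot: [-180.0, 0.0, 86.3]
ft_force: [-4.6, -2.2, 3.6]
opening: 0.0229
grip_force: 1.9
```

Call:
arm_command --commands '[{"x": 0, "y": -0.5, "z": 0, "ax": 0, "ay": 0, "az": 2, "grip": 0.26}, {"x": 0, "y": 0, "z": -3, "ax": 0, "ay": 0, "az": 0, "grip": 0.26}, {"x": 0, "y": 0, "z": -3, "ax": 0, "ay": 0, "az": 0, "grip": 0.8}, {"x": 0, "y": 0, "z": 0, "ax": 0, "ay": 0, "az": 0, "grip": 0.8}, {"x": 0, "y": 0, "z": 0, "ax": 0, "ay": 0, "az": 0, "grip": 0.8}]'

```text
t: 12.22
eef_pos: [0.4828, 0.0212, 0.1421]
tcp_rot: [-180.0, -0.0, 84.3]
ft_force: [0.2, 0.5, 0.4]
opening: 0.0508
grip_force: 0.0
```

Call:
arm_command --commands '[{"x": 1.7, "y": 4.1, "z": 0, "ax": 0, "ay": 0, "az": 0, "grip": 0.82}, {"x": 1.7, "y": 4.1, "z": 0, "ax": 0, "ay": 0, "az": 0, "grip": 0.82}, {"x": 0, "y": 0, "z": 0, "ax": 0, "ay": 0, "az": 0, "grip": 0.82}, {"x": 0, "y": 0, "z": 2.5, "ax": 0, "ay": 0, "az": 0, "grip": 0.82}, {"x": 0, "y": 0, "z": 2, "ax": 0, "ay": 0, "az": 0, "grip": 0.82}, {"x": 0, "y": 0, "z": 1, "ax": 0, "ay": 0, "az": 0, "grip": 0.82}, {"x": 0, "y": 0, "z": 1, "ax": 0, "ay": 0, "az": 0, "grip": 0.82}, {"x": 0, "y": 0, "z": 0.5, "ax": 0, "ay": 0, "az": 0, "grip": 0.82}, {"x": 0, "y": 0, "z": 0.3, "ax": 0, "ay": 0, "az": 0, "grip": 0.82}, {"x": 0, "y": 0, "z": 0, "ax": 0, "ay": 0, "az": 0, "grip": 0.82}]'

```text
t: 13.48
eef_pos: [0.5681, 0.0468, 0.0699]
tcp_rot: [180.0, 0.0, 84.4]
ft_force: [0.1, 0.2, 0.2]
opening: 0.0717
grip_force: 0.0
```

Call:
arm_command --commands '[{"x": 0, "y": 0, "z": 0.2, "ax": 0, "ay": 0, "az": 0, "grip": 0.82}, {"x": 0, "y": 0, "z": 0, "ax": 0, "ay": 0, "az": 0, "grip": 0.65}, {"x": 0, "y": 0, "z": 0, "ax": 0, "ay": 0, "az": 0, "grip": 0.4}, {"x": 0, "y": 0, "z": 0, "ax": 0, "ay": 0, "az": 0, "grip": 0.3}, {"x": 0, "y": 0, "z": 0, "ax": 0, "ay": 0, "az": 0, "grip": 0.2}, {"x": 0, "y": 0, "z": 0, "ax": 0, "ay": 0, "az": 0, "grip": 0}, {"x": 0, "y": 0, "z": 0, "ax": 0, "ay": 0, "az": 0, "grip": 0}, {"x": 0, "y": 0, "z": 0, "ax": 0, "ay": 0, "az": 0, "grip": 0}, {"x": 0, "y": 0, "z": 0, "ax": 0, "ay": 0, "az": 0, "grip": 0}]'

```text
t: 14.6
eef_pos: [0.5681, 0.0468, 0.0682]
tcp_rot: [180.0, 0.0, 84.4]
ft_force: [-0.5, 0.5, 6.7]
opening: 0.0395
grip_force: 30.0
```

Call:
arm_command --commands '[{"x": 0, "y": 0, "z": -0.5, "ax": 0, "ay": 0, "az": 0, "grip": 0}, {"x": 0, "y": 0, "z": -1, "ax": 0, "ay": 0, "az": 0, "grip": 0}, {"x": 0, "y": 0, "z": -1, "ax": 0, "ay": 0, "az": 0, "grip": 0}, {"x": 0, "y": 0, "z": -1, "ax": 0, "ay": 0, "az": 0, "grip": 0}, {"x": 0, "y": 0, "z": 0, "ax": 0, "ay": 0, "az": 0, "grip": 0}]'

```text
t: 15.22
eef_pos: [0.5684, 0.0468, 0.1037]
tcp_rot: [179.9, 0.0, 84.4]
ft_force: [0.6, -0.1, -1.7]
opening: 0.0393
grip_force: 30.0
```

```bash
python3 - <<'E'
from h import *
C=lambda v:np.array(v)/2.5+110
print(ray("top",[C(v) for v in[(143,418),(75,370),(105,475),(0,510),(205,310)]],.01).round(3))
a=np.deg2rad(-5.7)
print(proj("top",T([.46,.265,-5.7],[(x,y,17) for x,y in((-58,-84),(58,-84),(58,84),(-58,84))]))*2.5-275)
E
```

```text
[[0.33  0.238 0.01 ]
 [0.392 0.314 0.01 ]
 [0.27  0.283 0.01 ]
 [0.242 0.402 0.01 ]
 [0.449 0.161 0.01 ]]
[[183.38510995 358.00108485]
 [189.15282639 259.8945035 ]
 [ 46.65957279 258.61065594]
 [ 38.05033373 356.6800138 ]]
```

Call:
arm_command --commands '[{"x": 0, "y": 0, "z": -3, "ax": 0, "ay": 0, "az": 0, "grip": 0}, {"x": 0, "y": 0, "z": -3, "ax": 0, "ay": 0, "az": 0, "grip": 0}, {"x": 2, "y": -1, "z": 0, "ax": 0, "ay": 0, "az": 0, "grip": 0}, {"x": 4, "y": -2, "z": 0, "ax": 0, "ay": 0, "az": 0, "grip": 0}, {"x": 4, "y": -2, "z": 0, "ax": 0, "ay": 0, "az": 0, "grip": 0}, {"x": 4, "y": -2, "z": 0, "ax": 0, "ay": 0, "az": 0, "grip": 0}, {"x": 4, "y": -2, "z": 0, "ax": 0, "ay": 0, "az": 0, "grip": 0}, {"x": 2.4, "y": -1.2, "z": 0, "ax": 0, "ay": 0, "az": 0, "grip": 0}, {"x": 1, "y": -0.3, "z": 0, "ax": 0, "ay": 0, "az": 0, "grip": 0}, {"x": 0, "y": 0, "z": 0, "ax": 0, "ay": 0, "az": 0, "grip": 0}]'

```text
t: 16.48
eef_pos: [0.4842, 0.2704, 0.162]
tcp_rot: [-179.9, 0.0, 84.4]
ft_force: [0.1, -0.9, -2.8]
opening: 0.0393
grip_force: 30.0
```

Call:
arm_command --commands '[{"x": 0, "y": 0, "z": 3, "ax": 0, "ay": 0, "az": 0, "grip": 0}, {"x": 0, "y": 0, "z": 3, "ax": 0, "ay": 0, "az": 0, "grip": 0}, {"x": 0, "y": 0, "z": 3, "ax": 0, "ay": 0, "az": 0, "grip": 0}, {"x": 0, "y": 0, "z": 2, "ax": 0, "ay": 0, "az": 0, "grip": 0}, {"x": 0, "y": 0, "z": 1.5, "ax": 0, "ay": 0, "az": 0, "grip": 0}, {"x": 0, "y": 0, "z": 1, "ax": 0, "ay": 0, "az": 0, "grip": 0}, {"x": 0, "y": 0, "z": 0.4, "ax": 0, "ay": 0, "az": 0, "grip": 0}, {"x": 0, "y": 0, "z": 0, "ax": 0, "ay": 0, "az": 0, "grip": 0}]'

```text
t: 17.48
eef_pos: [0.4848, 0.2701, 0.0239]
tcp_rot: [180.0, -0.0, 84.4]
ft_force: [0.0, 0.8, -1.4]
opening: 0.0394
grip_force: 30.0
```

Call:
arm_command --commands '[{"x": 0, "y": 0, "z": 0.2, "ax": 0, "ay": 0, "az": 0, "grip": 0}, {"x": 0, "y": 0, "z": 0.1, "ax": 0, "ay": 0, "az": 0, "grip": 0}, {"x": 0, "y": 0, "z": 0, "ax": 0, "ay": 0, "az": 0, "grip": 0}]'

```text
t: 17.85
eef_pos: [0.4848, 0.2702, 0.0212]
tcp_rot: [180.0, -0.0, 84.4]
ft_force: [-0.6, -0.5, 3.3]
opening: 0.0394
grip_force: 30.0
```

Call:
arm_command --commands '[{"x": 0, "y": 0, "z": 0, "ax": 0, "ay": 0, "az": 0, "grip": 0.55}, {"x": 0, "y": 0, "z": 0, "ax": 0, "ay": 0, "az": 0, "grip": 0.7}, {"x": 0, "y": 0, "z": 0, "ax": 0, "ay": 0, "az": 0, "grip": 0.82}, {"x": 0, "y": 0, "z": 0, "ax": 0, "ay": 0, "az": 0, "grip": 0.82}, {"x": 0, "y": 0, "z": -3, "ax": 0, "ay": 0, "az": 0, "grip": 0.82}, {"x": 0, "y": 0, "z": -5, "ax": 0, "ay": 0, "az": 0, "grip": 0.82}, {"x": 0, "y": 0, "z": -5, "ax": 0, "ay": 0, "az": 0, "grip": 0.6}, {"x": 0, "y": 0, "z": -5, "ax": 0, "ay": 0, "az": 0, "grip": 0.4}, {"x": -1, "y": -3, "z": 0, "ax": 0, "ay": 0, "az": 0, "grip": 0.4}, {"x": -5, "y": -3, "z": 0, "ax": 0, "ay": 0, "az": 0, "grip": 0.4}, {"x": -5, "y": -3, "z": 0, "ax": 0, "ay": 0, "az": 0, "grip": 0.4}, {"x": -5, "y": -3, "z": 0, "ax": 0, "ay": 0, "az": 0, "grip": 0.4}]'

```text
t: 19.35
eef_pos: [0.3481, 0.1216, 0.2007]
tcp_rot: [180.0, 0.0, 84.4]
ft_force: [1.0, -0.9, 0.2]
opening: 0.0353
grip_force: 0.0
```

```bash
cat >> h.py <<'E'
def markers(n="top"):
    out=[]
    for d in silhouettes(n,"marker1"):
        pts=np.argwhere(d["region"])[:,::-1]; w=ray(n,pts,.008)[:,:2]
        m=w.mean(0);v=np.linalg.svd(w-m)[2]; a=np.rad2deg(np.arctan2(v[0,1],v[0,0]))
        t=(w-m)@v[0]; mid=m+v[0]*(t.max()+t.min())/2
        out.append((mid,a%180)); print('marker',round(d['conf'],2),(mid*1000).round(1),'len',round(np.ptp(t),3),'ang',round(a%180,1),np.round(d['at']))
    return out
E
python3 - <<'E'
from h import *
s=state(); b=get_image("top");B=cv2.resize(b[100:310,110:430,::-1],None,fx=2.5,fy=2.5,interpolation=cv2.INTER_CUBIC)
cv2.imwrite("pics/t4.png",b[:,:,::-1]);cv2.imwrite("pics/t4c.png",B)
markers();
E
```

```text
t 19.35 tcp [348.1 121.6 200.7] rot [1.7997e+02 1.0000e-02 8.4410e+01] F [ 1.  -0.9  0.2] op 35.3 gf 0.0 q [  1.   6. 104.  -0.  71.   6.]
marker 0.8 [ 583.  -290.6] len 0.13 ang 83.0 [333. 178.]
marker 0.7 [ 423.2 -240.8] len 0.13 ang 102.0 [326. 232.]
marker 0.65 [ 505.7 -301. ] len 0.133 ang 64.6 [346. 203.]
```

View pics/t4c.png

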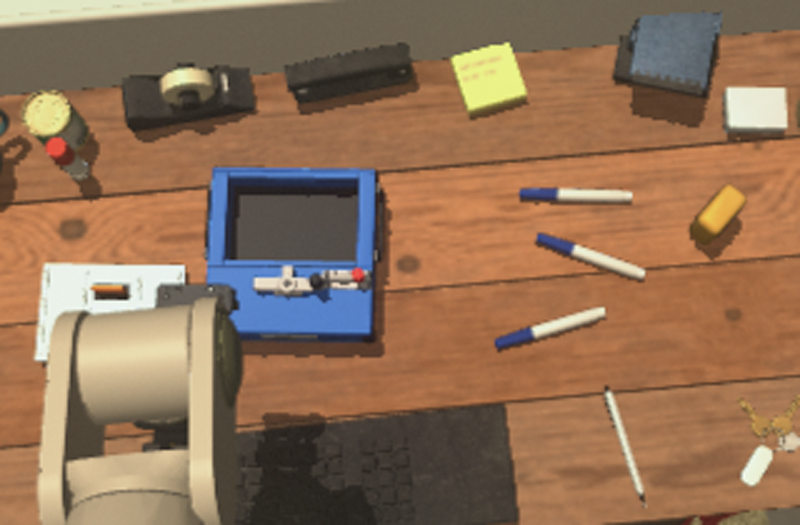

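Call:
arm_command --commands '[{"x": 0, "y": 0, "z": 0, "ax": 0, "ay": 0, "az": -8.8, "grip": 0.45}, {"x": 0, "y": 0, "z": 0, "ax": 0, "ay": 0, "az": -8.8, "grip": 0.45}, {"x": -5.3, "y": 0, "z": 1.4, "ax": 0, "ay": 0, "az": 0, "grip": 0.45}, {"x": -5.3, "y": 0, "z": 1.4, "ax": 0, "ay": 0, "az": 0, "grip": 0.45}, {"x": -5.3, "y": 0, "z": 1.4, "ax": 0, "ay": 0, "az": 0, "grip": 0.45}, {"x": -5.3, "y": 0, "z": 1.4, "ax": 0, "ay": 0, "az": 0, "grip": 0.45}, {"x": -5.3, "y": 0, "z": 1.4, "ax": 0, "ay": 0, "az": 0, "grip": 0.45}, {"x": -5.3, "y": 0, "z": 1.4, "ax": 0, "ay": 0, "az": 0, "grip": 0.45}, {"x": -5.2, "y": -0.2, "z": 1.4, "ax": 0, "ay": 0, "az": 0, "grip": 0.45}, {"x": 0, "y": 0, "z": 0, "ax": 0, "ay": 0, "az": 0, "grip": 0.45}, {"x": 0, "y": 0, "z": 0, "ax": 0, "ay": 0, "az": 0, "grip": 0.45}]'

```text
t: 20.82
eef_pos: [0.4243, -0.2389, 0.1026]
tcp_rot: [-180.0, -0.0, 102.0]
ft_force: [0.4, 0.7, 0.7]
opening: 0.0397
grip_force: 0.0
```

```bash
python3 - <<'E'
from h import *
s=state(); get_image("scene"); get_image("top"); print(proj("top",s['eef_pos']))
markers("top"); print(); markers("scene")
E
```

```text
t 20.82 tcp [ 424.3 -238.9  102.6] rot [-1.7999e+02 -5.0000e-02  1.0196e+02] F [0.4 0.7 0.7] op 39.7 gf 0.0 q [-43.  24.  96.   0.  60. -55.]
[[331.96012292 224.26708659]]
marker 0.55 [575.6  31.2] len 0.271 ang 54.4 [236. 186.]

marker 0.61 [ 581.5 -287.3] len 0.111 ang 82.3 [310. 204.]
marker 0.58 [ 505.2 -298.9] len 0.126 ang 65.2 [337. 208.]
```

Call:
arm_command --commands '[{"x": -0.2, "y": -0.1, "z": 3, "ax": 0, "ay": 0, "az": 0, "grip": 0.45}, {"x": 0, "y": 0, "z": 3, "ax": 0, "ay": 0, "az": 0, "grip": 0.45}, {"x": 0, "y": 0, "z": 2, "ax": 0, "ay": 0, "az": 0, "grip": 0.45}, {"x": 0, "y": 0, "z": 1.3, "ax": 0, "ay": 0, "az": 0, "grip": 0.45}, {"x": 0, "y": 0, "z": 0.4, "ax": 0, "ay": 0, "az": 0, "grip": 0.45}, {"x": 0, "y": 0, "z": 0, "ax": 0, "ay": 0, "az": 0, "grip": 0.45}, {"x": 0, "y": 0, "z": 0, "ax": 0, "ay": 0, "az": 0, "grip": 0.2}, {"x": 0, "y": 0, "z": 0, "ax": 0, "ay": 0, "az": 0, "grip": 0}, {"x": 0, "y": 0, "z": 0, "ax": 0, "ay": 0, "az": 0, "grip": 0}, {"x": 0, "y": 0, "z": 0, "ax": 0, "ay": 0, "az": 0, "grip": 0}, {"x": 0, "y": 0, "z": 0, "ax": 0, "ay": 0, "az": 0, "grip": 0}]'

```text
t: 22.4
eef_pos: [0.4237, -0.242, 0.006]
tcp_rot: [180.0, 0.0, 102.0]
ft_force: [0.5, -0.2, 6.1]
opening: 0.0143
grip_force: 30.0
```

Call:
arm_command --commands '[{"x": 0, "y": 0, "z": -2, "ax": 0, "ay": 0, "az": 0, "grip": 0}, {"x": 0, "y": 0, "z": -4, "ax": 0, "ay": 0, "az": 0, "grip": 0}, {"x": 0, "y": 0, "z": -5, "ax": 0, "ay": 0, "az": 0, "grip": 0}, {"x": 2, "y": 1.7, "z": -4, "ax": 0, "ay": 0, "az": 0, "grip": 0}, {"x": 4, "y": 3.5, "z": 0, "ax": 0, "ay": 0, "az": 0, "grip": 0}, {"x": 4, "y": 3.5, "z": 0, "ax": 0, "ay": 0, "az": 0, "grip": 0}, {"x": 4, "y": 3.5, "z": 0, "ax": 0, "ay": 0, "az": 0, "grip": 0}, {"x": 4, "y": 3.5, "z": 0, "ax": 0, "ay": 0, "az": 0, "grip": 0}, {"x": 4, "y": 3.5, "z": 0, "ax": 0, "ay": 0, "az": 0, "grip": 0}, {"x": 2.8, "y": 2.4, "z": 0, "ax": 0, "ay": 0, "az": 0, "grip": 0}, {"x": 0, "y": 0, "z": 0, "ax": 0, "ay": 0, "az": 8.8, "grip": 0}, {"x": 0, "y": 0, "z": 0, "ax": 0, "ay": 0, "az": 8.8, "grip": 0}]'

```text
t: 23.9
eef_pos: [0.5834, 0.0461, 0.1552]
tcp_rot: [-179.9, 0.0, 84.1]
ft_force: [-0.7, 0.3, -0.3]
opening: 0.0143
grip_force: 30.0
```

```bash
python3 - <<'E'
from h import *
s=state(); get_image("scene"); b=get_image("top")
cv2.imwrite("pics/t5c.png",cv2.resize(b[130:250,150:310,::-1],(800,600),interpolation=cv2.INTER_CUBIC))
markers("top"); print(); markers("scene")
E
```

```text
t 23.9 tcp [583.4  46.1 155.2] rot [-179.94    0.     84.13] F [-0.7  0.3 -0.3] op 14.3 gf 30.0 q [-7. 29. 76. -0. 75. -1.]
marker 0.76 [ 505.4 -301.9] len 0.13 ang 64.5 [345. 201.]
marker 0.73 [ 582.9 -292.1] len 0.133 ang 82.5 [342. 179.]
marker 0.59 [628.5   7.9] len 0.037 ang 84.5 [240. 172.]

marker 0.63 [ 563.4 -471.6] len 0.138 ang 138.6 [359. 190.]
marker 0.59 [ 504.5 -298.6] len 0.126 ang 65.8 [328. 208.]
marker 0.43 [787.8 -78.6] len 0.056 ang 92.3 [241. 188.]
```

View pics/t5c.png

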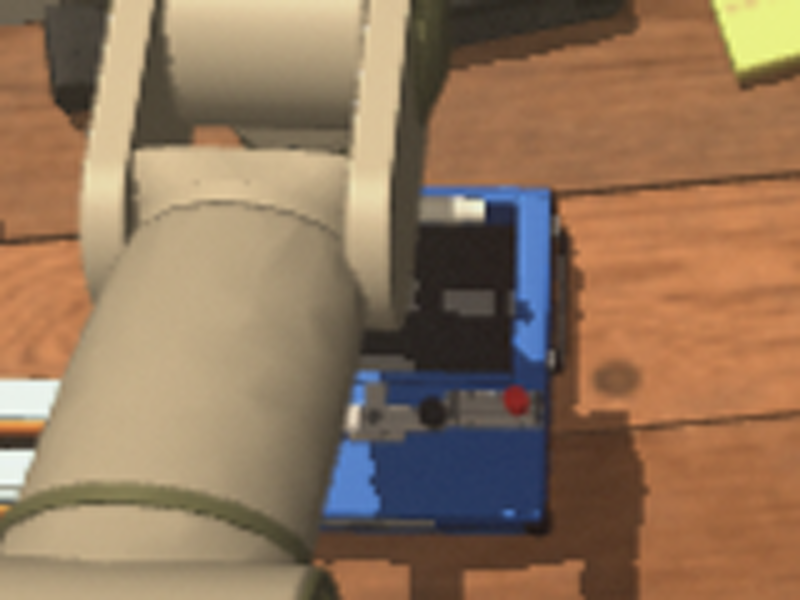

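Call:
arm_command --commands '[{"x": 0, "y": 0, "z": 4, "ax": 0, "ay": 0, "az": 0, "grip": 0}, {"x": 0, "y": 0, "z": 4, "ax": 0, "ay": 0, "az": 0, "grip": 0}, {"x": 0, "y": 0, "z": 2, "ax": 0, "ay": 0, "az": 0, "grip": 0}, {"x": 0, "y": 0, "z": 1, "ax": 0, "ay": 0, "az": 0, "grip": 0}, {"x": 0, "y": 0, "z": 0.3, "ax": 0, "ay": 0, "az": 0, "grip": 0}, {"x": 0, "y": 0, "z": 0, "ax": 0, "ay": 0, "az": 0, "grip": 0}, {"x": 0, "y": 0, "z": 0, "ax": 0, "ay": 0, "az": 0, "grip": 0.3}, {"x": 0, "y": 0, "z": 0, "ax": 0, "ay": 0, "az": 0, "grip": 0.3}, {"x": 0, "y": 0, "z": 0, "ax": 0, "ay": 0, "az": 0, "grip": 0.3}, {"x": 0, "y": 0, "z": -4, "ax": 0, "ay": 0, "az": 0, "grip": 0.3}, {"x": 0, "y": 0, "z": -5, "ax": 0, "ay": 0, "az": 0, "grip": 0.3}]'

```text
t: 25.48
eef_pos: [0.583, 0.0455, 0.1332]
tcp_rot: [-179.9, -0.0, 84.4]
ft_force: [0.3, 0.3, 0.1]
opening: 0.0264
grip_force: 0.0
```

Call:
arm_command --commands '[{"x": 0, "y": 0, "z": 0, "ax": 0, "ay": 0, "az": 1.7, "grip": 0.45}, {"x": -5.6, "y": 0.7, "z": 0, "ax": 0, "ay": 0, "az": 0, "grip": 0.45}, {"x": -5.6, "y": 0.7, "z": 0, "ax": 0, "ay": 0, "az": 0, "grip": 0.45}, {"x": -5.6, "y": 0.7, "z": 0.5, "ax": 0, "ay": 0, "az": 0, "grip": 0.45}, {"x": -5.6, "y": 0.7, "z": 0.5, "ax": 0, "ay": 0, "az": 0, "grip": 0.45}, {"x": -5.6, "y": 0.7, "z": 1, "ax": 0, "ay": 0, "az": 0, "grip": 0.45}, {"x": -5.5, "y": 0.8, "z": 1, "ax": 0, "ay": 0, "az": 0, "grip": 0.45}, {"x": 0, "y": 0, "z": 0, "ax": 0, "ay": 0, "az": 0, "grip": 0.45}, {"x": 0, "y": 0, "z": 0, "ax": 0, "ay": 0, "az": 0, "grip": 0.45}]'

```text
t: 26.6
eef_pos: [0.583, -0.2915, 0.1019]
tcp_rot: [-179.9, -0.1, 82.6]
ft_force: [-0.0, 0.2, 0.5]
opening: 0.0396
grip_force: 0.0
```

```bash
python3 - <<'E'
from h import *
s=state(); get_image("scene"); b=get_image("top")
cv2.imwrite("pics/t6c.png",cv2.resize(b[130:250,190:350,::-1],(800,600),interpolation=cv2.INTER_CUBIC))
markers("top"); print(); markers("scene")
E
```

```text
t 26.6 tcp [ 583.  -291.5  101.9] rot [-1.7992e+02 -6.0000e-02  8.2640e+01] F [-0.   0.2  0.5] op 39.6 gf 0.0 q [-37.  39.  68.   0.  74. -30.]
marker 0.53 [ 492.5 -329.1] len 0.069 ang 64.3 [354. 206.]

marker 0.53 [ 504.2 -300.4] len 0.137 ang 66.9 [334. 209.]
marker 0.48 [ 581.8 -291.5] len 0.124 ang 84.1 [318. 202.]
marker 0.4 [491.  268.2] len 0.171 ang 82.2 [183. 259.]
```

View pics/t6c.png

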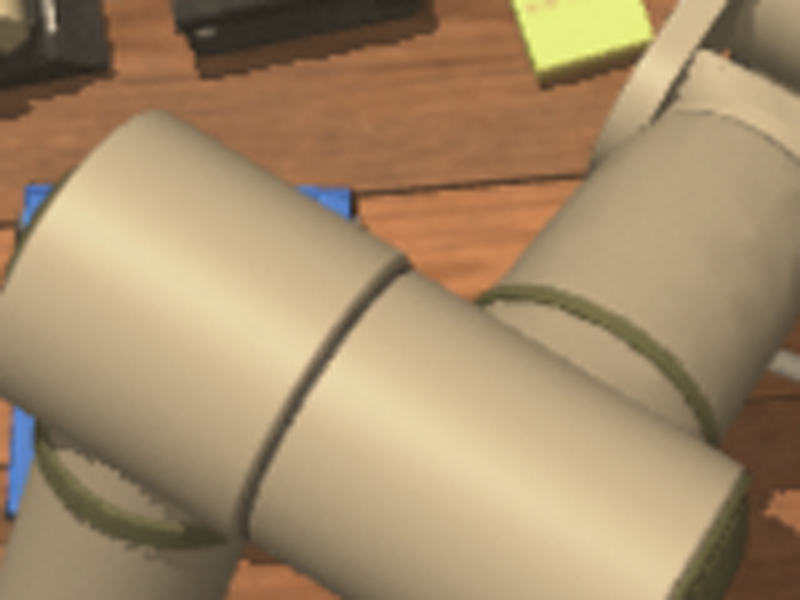

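The arm hides the well from above here. The scene camera still has this marker at (582, -291) mm, so I'll grasp it.

Call:
arm_command --commands '[{"x": 0, "y": 0, "z": 3, "ax": 0, "ay": 0, "az": 0, "grip": 0.45}, {"x": 0, "y": 0, "z": 3, "ax": 0, "ay": 0, "az": 0, "grip": 0.45}, {"x": 0, "y": 0, "z": 2, "ax": 0, "ay": 0, "az": 0, "grip": 0.45}, {"x": 0, "y": 0, "z": 1.2, "ax": 0, "ay": 0, "az": 0, "grip": 0.45}, {"x": 0, "y": 0, "z": 0.4, "ax": 0, "ay": 0, "az": 0, "grip": 0.45}, {"x": 0, "y": 0, "z": 0, "ax": 0, "ay": 0, "az": 0, "grip": 0.45}, {"x": 0, "y": 0, "z": 0, "ax": 0, "ay": 0, "az": 0, "grip": 0.2}, {"x": 0, "y": 0, "z": 0, "ax": 0, "ay": 0, "az": 0, "grip": 0}, {"x": 0, "y": 0, "z": 0, "ax": 0, "ay": 0, "az": 0, "grip": 0}, {"x": 0, "y": 0, "z": 0, "ax": 0, "ay": 0, "az": 0, "grip": 0}]'

```text
t: 28.05
eef_pos: [0.5836, -0.2924, 0.0071]
tcp_rot: [180.0, 0.0, 82.7]
ft_force: [0.7, 0.9, 2.2]
opening: 0.0137
grip_force: 30.0
```

Call:
arm_command --commands '[{"x": 0, "y": 0, "z": -2, "ax": 0, "ay": 0, "az": 0, "grip": 0}, {"x": 0, "y": 0, "z": -4, "ax": 0, "ay": 0, "az": 0, "grip": 0}, {"x": 0, "y": 0, "z": -5, "ax": 0, "ay": 0, "az": 0, "grip": 0}, {"x": 3, "y": -0.6, "z": -3.8, "ax": 0, "ay": 0, "az": 0, "grip": 0}, {"x": 5, "y": -1, "z": 0, "ax": 0, "ay": 0, "az": 0, "grip": 0}, {"x": 5, "y": -1.1, "z": 0, "ax": 0, "ay": 0, "az": 0, "grip": 0}, {"x": 5, "y": -1.1, "z": 0, "ax": 0, "ay": 0, "az": 0, "grip": 0}, {"x": 5, "y": -1.1, "z": 0, "ax": 0, "ay": 0, "az": 0, "grip": 0}, {"x": 5, "y": -1.1, "z": 0, "ax": 0, "ay": 0, "az": 0, "grip": 0}, {"x": 4, "y": -0.8, "z": 0, "ax": 0, "ay": 0, "az": 0, "grip": 0}, {"x": 1.4, "y": -0.2, "z": 0, "ax": 0, "ay": 0, "az": -1.7, "grip": 0}, {"x": 0, "y": 0, "z": 0, "ax": 0, "ay": 0, "az": 0, "grip": 0}]'

```text
t: 29.55
eef_pos: [0.5567, 0.048, 0.1547]
tcp_rot: [180.0, 0.0, 84.4]
ft_force: [0.5, 0.3, -0.4]
opening: 0.0138
grip_force: 30.0
```

```bash
python3 - <<'E'
from h import *
s=state(); get_image("scene"); b=get_image("top")
cv2.imwrite("pics/t7.png",b[:,:,::-1])
markers("top"); print(); markers("scene")
E
```

```text
t 29.55 tcp [556.7  48.  154.7] rot [1.800e+02 2.000e-02 8.444e+01] F [ 0.5  0.3 -0.4] op 13.8 gf 30.0 q [-7. 27. 81. -0. 72. -2.]
marker 0.7 [ 471.8 -316.2] len 0.129 ang 64.9 [352. 212.]

marker 0.72 [ 470.2 -315.5] len 0.132 ang 66.4 [339. 213.]
marker 0.62 [755.3 -74.6] len 0.056 ang 90.6 [246. 195.]
```

Call:
arm_command --commands '[{"x": 0, "y": 0, "z": 4, "ax": 0, "ay": 0, "az": 0, "grip": 0}, {"x": 0, "y": 0, "z": 4, "ax": 0, "ay": 0, "az": 0, "grip": 0}, {"x": 0, "y": 0, "z": 2, "ax": 0, "ay": 0, "az": 0, "grip": 0}, {"x": 0, "y": 0, "z": 1, "ax": 0, "ay": 0, "az": 0, "grip": 0}, {"x": 0, "y": 0, "z": 0.3, "ax": 0, "ay": 0, "az": 0, "grip": 0}, {"x": 0, "y": 0, "z": 0, "ax": 0, "ay": 0, "az": 0, "grip": 0}, {"x": 0, "y": 0, "z": 0, "ax": 0, "ay": 0, "az": 0, "grip": 0.3}, {"x": 0, "y": 0, "z": 0, "ax": 0, "ay": 0, "az": 0, "grip": 0.3}, {"x": 0, "y": 0, "z": 0, "ax": 0, "ay": 0, "az": 0, "grip": 0.3}, {"x": 0, "y": 0, "z": -4, "ax": 0, "ay": 0, "az": 0, "grip": 0.3}, {"x": 0, "y": 0, "z": -5, "ax": 0, "ay": 0, "az": 0, "grip": 0.3}]'

```text
t: 31.12
eef_pos: [0.5561, 0.048, 0.1322]
tcp_rot: [-179.9, -0.0, 84.4]
ft_force: [0.9, -0.1, -0.7]
opening: 0.0265
grip_force: 0.0
```

Call:
arm_command --commands '[{"x": 0, "y": 0, "z": 0, "ax": 0, "ay": 0, "az": 9.5, "grip": 0.45}, {"x": 0, "y": 0, "z": 0, "ax": 0, "ay": 0, "az": 9.5, "grip": 0.45}, {"x": -5.3, "y": 1, "z": 0, "ax": 0, "ay": 0, "az": 0, "grip": 0.45}, {"x": -5.3, "y": 1, "z": 0, "ax": 0, "ay": 0, "az": 0, "grip": 0.45}, {"x": -5.3, "y": 1, "z": 0, "ax": 0, "ay": 0, "az": 0, "grip": 0.45}, {"x": -5.3, "y": 1.1, "z": 0, "ax": 0, "ay": 0, "az": 0, "grip": 0.45}, {"x": -5.3, "y": 1.1, "z": 1, "ax": 0, "ay": 0, "az": 0, "grip": 0.45}, {"x": -5.3, "y": 1.1, "z": 1, "ax": 0, "ay": 0, "az": 0, "grip": 0.45}, {"x": -4.9, "y": 1, "z": 1, "ax": 0, "ay": 0, "az": 0, "grip": 0.45}, {"x": 0, "y": 0, "z": 0, "ax": 0, "ay": 0, "az": 0, "grip": 0.45}, {"x": 0, "y": 0, "z": 0, "ax": 0, "ay": 0, "az": 0, "grip": 0.45}]'

```text
t: 32.5
eef_pos: [0.47, -0.3154, 0.1018]
tcp_rot: [-180.0, -0.0, 65.4]
ft_force: [0.2, 0.6, -0.5]
opening: 0.0398
grip_force: 0.0
```

```bash
python3 - <<'E'
from h import *
s=state(); get_image("scene"); b=get_image("top")
cv2.imwrite("pics/t8c.png",cv2.resize(b[130:250,190:350,::-1],(800,600),interpolation=cv2.INTER_CUBIC))
markers("top"); print(); markers("scene")
E
```

```text
t 32.5 tcp [ 470.  -315.4  101.8] rot [-1.7998e+02 -2.0000e-02  6.5360e+01] F [ 0.2  0.6 -0.5] op 39.8 gf 0.0 q [-46.  31.  83.   0.  66. -21.]
marker 0.36 [589.6  91.3] len 0.281 ang 128.9 [203. 178.]

marker 0.65 [ 469. -317.] len 0.128 ang 64.7 [339. 214.]
```

Call:
arm_command --commands '[{"x": 0, "y": 0, "z": 3, "ax": 0, "ay": 0, "az": 0, "grip": 0.45}, {"x": 0, "y": 0, "z": 3, "ax": 0, "ay": 0, "az": 0, "grip": 0.45}, {"x": 0, "y": 0, "z": 2, "ax": 0, "ay": 0, "az": 0, "grip": 0.45}, {"x": 0, "y": 0, "z": 1.2, "ax": 0, "ay": 0, "az": 0, "grip": 0.45}, {"x": 0, "y": 0, "z": 0.4, "ax": 0, "ay": 0, "az": 0, "grip": 0.45}, {"x": 0, "y": 0, "z": 0, "ax": 0, "ay": 0, "az": 0, "grip": 0.45}, {"x": 0, "y": 0, "z": 0, "ax": 0, "ay": 0, "az": 0, "grip": 0.2}, {"x": 0, "y": 0, "z": 0, "ax": 0, "ay": 0, "az": 0, "grip": 0}, {"x": 0, "y": 0, "z": 0, "ax": 0, "ay": 0, "az": 0, "grip": 0}, {"x": 0, "y": 0, "z": 0, "ax": 0, "ay": 0, "az": 0, "grip": 0}]'

```text
t: 33.95
eef_pos: [0.47, -0.3161, 0.0061]
tcp_rot: [180.0, 0.0, 65.4]
ft_force: [-0.0, 0.3, 4.1]
opening: 0.0145
grip_force: 30.0
```

Call:
arm_command --commands '[{"x": 0, "y": 0, "z": -2, "ax": 0, "ay": 0, "az": 0, "grip": 0}, {"x": 0, "y": 0, "z": -4, "ax": 0, "ay": 0, "az": 0, "grip": 0}, {"x": 0, "y": 0, "z": -5, "ax": 0, "ay": 0, "az": 0, "grip": 0}, {"x": 3, "y": -0.5, "z": -4, "ax": 0, "ay": 0, "az": 0, "grip": 0}, {"x": 5.5, "y": -0.9, "z": 0, "ax": 0, "ay": 0, "az": 0, "grip": 0}, {"x": 5.5, "y": -0.9, "z": 0, "ax": 0, "ay": 0, "az": 0, "grip": 0}, {"x": 5.5, "y": -0.9, "z": 0, "ax": 0, "ay": 0, "az": 0, "grip": 0}, {"x": 5.5, "y": -0.9, "z": 0, "ax": 0, "ay": 0, "az": 0, "grip": 0}, {"x": 5.5, "y": -0.9, "z": 0, "ax": 0, "ay": 0, "az": 0, "grip": 0}, {"x": 5.5, "y": -0.9, "z": 0, "ax": 0, "ay": 0, "az": 0, "grip": 0}, {"x": 1.1, "y": -0.3, "z": 0, "ax": 0, "ay": 0, "az": -9.5, "grip": 0}, {"x": 0, "y": 0, "z": 0, "ax": 0, "ay": 0, "az": -9.5, "grip": 0}]'

```text
t: 35.45
eef_pos: [0.5682, 0.0484, 0.1555]
tcp_rot: [-180.0, -0.0, 84.8]
ft_force: [0.7, 0.1, -0.2]
opening: 0.0144
grip_force: 30.0
```

```bash
python3 - <<'E'
from h import *
s=state(); b=get_image("top")
cv2.imwrite("pics/t9c.png",cv2.resize(b[130:250,170:330,::-1],(800,600),interpolation=cv2.INTER_CUBIC))
markers("top")
E
```

```text
t 35.45 tcp [568.2  48.4 155.5] rot [-179.97   -0.     84.79] F [ 0.7  0.1 -0.2] op 14.4 gf 30.0 q [-7. 28. 79.  0. 73. -2.]
marker 0.59 [611.5  10.5] len 0.039 ang 85.6 [238. 177.]
marker 0.46 [532.3   2.4] len 0.234 ang 159.7 [243. 206.]
```

View pics/t9c.png

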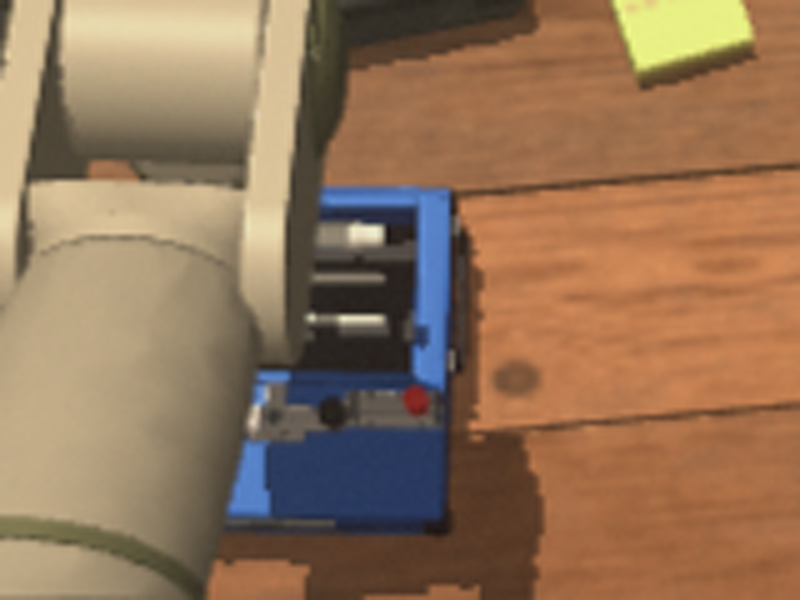

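Call:
arm_command --commands '[{"x": -0.1, "y": 0, "z": 4, "ax": 0, "ay": 0, "az": 0, "grip": 0}, {"x": 0, "y": 0, "z": 4, "ax": 0, "ay": 0, "az": 0, "grip": 0}, {"x": 0, "y": 0, "z": 2, "ax": 0, "ay": 0, "az": 0, "grip": 0}, {"x": 0, "y": 0, "z": 1, "ax": 0, "ay": 0, "az": 0, "grip": 0}, {"x": 0, "y": 0, "z": 0.2, "ax": 0, "ay": 0, "az": 0, "grip": 0}, {"x": 0, "y": 0, "z": 0, "ax": 0, "ay": 0, "az": 0, "grip": 0}, {"x": 0, "y": 0, "z": 0, "ax": 0, "ay": 0, "az": 0, "grip": 0.3}, {"x": 0, "y": 0, "z": 0, "ax": 0, "ay": 0, "az": 0, "grip": 0.3}, {"x": 0, "y": 0, "z": 0, "ax": 0, "ay": 0, "az": 0, "grip": 0.3}, {"x": 0, "y": 0, "z": -4, "ax": 0, "ay": 0, "az": 0, "grip": 0.3}, {"x": 0, "y": 0, "z": -6, "ax": 0, "ay": 0, "az": 0, "grip": 0.3}, {"x": 0, "y": 0, "z": -4, "ax": 0, "ay": 0, "az": 0.4, "grip": 0.3}]'

```text
t: 37.05
eef_pos: [0.5685, 0.046, 0.1865]
tcp_rot: [179.8, 0.0, 83.9]
ft_force: [0.3, -0.4, 0.0]
opening: 0.0265
grip_force: 0.0
```

Call:
arm_command --commands '[{"x": 4, "y": -2, "z": 0, "ax": 0, "ay": 0, "az": 0, "grip": 0.82}, {"x": 5, "y": -2.5, "z": 0, "ax": 0, "ay": 0, "az": 0, "grip": 0.82}, {"x": 5, "y": -2.5, "z": 0, "ax": 0, "ay": 0, "az": 0, "grip": 0.82}, {"x": 5, "y": -2.5, "z": 1, "ax": 0, "ay": 0, "az": 0, "grip": 0.82}, {"x": 2.5, "y": -1, "z": 2, "ax": 0, "ay": 0, "az": 0, "grip": 0.82}, {"x": 0, "y": 0, "z": 0, "ax": 0, "ay": 0, "az": 0, "grip": 0.82}, {"x": 0, "y": 0, "z": 0, "ax": 0, "ay": 0, "az": 0, "grip": 0.82}]'

```text
t: 37.92
eef_pos: [0.487, 0.2703, 0.1543]
tcp_rot: [180.0, -0.0, 83.9]
ft_force: [0.4, 0.1, -0.0]
opening: 0.0723
grip_force: 0.0
```

```bash
python3 - <<'E'
from h import *
s=state(); a=get_image("scene");b=get_image("top")
cv2.imwrite("pics/s10.png",a[:,:,::-1]);cv2.imwrite("pics/t10c.png",cv2.resize(b[140:260,120:280,::-1],(800,600),interpolation=cv2.INTER_CUBIC))
markers("top")
E
```

```text
t 37.92 tcp [487.  270.3 154.3] rot [179.95  -0.    83.93] F [ 0.4  0.1 -0. ] op 72.3 gf 0.0 q [17. 27. 81. -0. 72. 23.]
marker 0.48 [579.7  45.9] len 0.13 ang 84.5 [227. 188.]
marker 0.45 [590.6  43.7] len 0.103 ang 84.6 [224. 184.]
```

View pics/t10c.png

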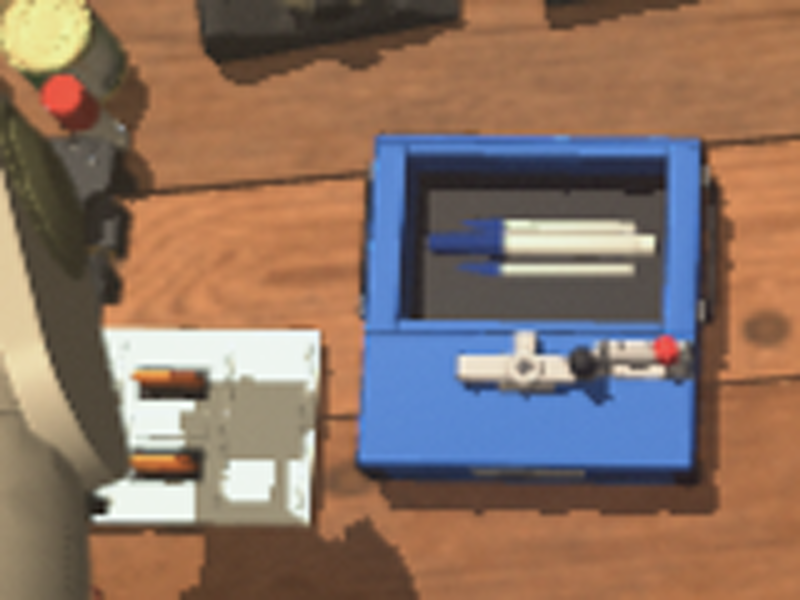

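The third marker rests across the other two, about 29 mm high, so it clears the 39 mm limit. Now I'll pick the cover up again.

Call:
arm_command --commands '[{"x": 0, "y": -0.2, "z": 3, "ax": 0, "ay": 0, "az": -0.5, "grip": 0.82}, {"x": 0, "y": 0, "z": 3, "ax": 0, "ay": 0, "az": 0, "grip": 0.82}, {"x": 0, "y": 0, "z": 3, "ax": 0, "ay": 0, "az": 0, "grip": 0.82}, {"x": 0, "y": 0, "z": 2, "ax": 0, "ay": 0, "az": 0, "grip": 0.82}, {"x": 0, "y": 0, "z": 1.5, "ax": 0, "ay": 0, "az": 0, "grip": 0.82}, {"x": 0, "y": 0, "z": 0.7, "ax": 0, "ay": 0, "az": 0, "grip": 0.82}, {"x": 0, "y": 0, "z": 0.1, "ax": 0, "ay": 0, "az": 0, "grip": 0.82}, {"x": 0, "y": 0, "z": 0, "ax": 0, "ay": 0, "az": 0, "grip": 0.82}]'

```text
t: 39.08
eef_pos: [0.4848, 0.2712, 0.0213]
tcp_rot: [179.9, -0.0, 84.5]
ft_force: [0.5, -0.0, 0.9]
opening: 0.0723
grip_force: 0.0
```

Call:
arm_command --commands '[{"x": 0, "y": 0, "z": 0, "ax": 0, "ay": 0, "az": 0, "grip": 0.65}, {"x": 0, "y": 0, "z": 0, "ax": 0, "ay": 0, "az": 0, "grip": 0.5}, {"x": 0, "y": 0, "z": 0, "ax": 0, "ay": 0, "az": 0, "grip": 0.4}, {"x": 0, "y": 0, "z": 0, "ax": 0, "ay": 0, "az": 0, "grip": 0}, {"x": 0, "y": 0, "z": 0, "ax": 0, "ay": 0, "az": 0, "grip": 0}, {"x": 0, "y": 0, "z": 0, "ax": 0, "ay": 0, "az": 0, "grip": 0}, {"x": 0, "y": 0, "z": 0, "ax": 0, "ay": 0, "az": 0, "grip": 0}]'

```text
t: 39.95
eef_pos: [0.4847, 0.2712, 0.0214]
tcp_rot: [179.9, -0.0, 84.5]
ft_force: [-1.6, -0.4, 6.7]
opening: 0.0397
grip_force: 30.0
```

Call:
arm_command --commands '[{"x": 0, "y": 0, "z": -1, "ax": 0, "ay": 0, "az": 0, "grip": 0}, {"x": 0, "y": 0, "z": -3, "ax": 0, "ay": 0, "az": 0, "grip": 0}, {"x": 0, "y": 0, "z": -5, "ax": 0, "ay": 0, "az": 0, "grip": 0}, {"x": 0, "y": 0, "z": -5, "ax": 0, "ay": 0, "az": 0, "grip": 0}, {"x": -2, "y": 1, "z": 0, "ax": 0, "ay": 0, "az": 0, "grip": 0}, {"x": -4, "y": 2, "z": 0, "ax": 0, "ay": 0, "az": 0, "grip": 0}, {"x": -4, "y": 2, "z": 0, "ax": 0, "ay": 0, "az": 0, "grip": 0}, {"x": -4, "y": 2, "z": 0, "ax": 0, "ay": 0, "az": 0, "grip": 0}, {"x": -4, "y": 2, "z": 0, "ax": 0, "ay": 0, "az": 0, "grip": 0}, {"x": -3, "y": 1.4, "z": 0, "ax": 0, "ay": 0, "az": 0, "grip": 0}, {"x": -0.4, "y": 0, "z": 0, "ax": 0, "ay": 0, "az": 0.1, "grip": 0}, {"x": 0, "y": 0, "z": 0, "ax": 0, "ay": 0, "az": 0, "grip": 0}]'

```text
t: 41.45
eef_pos: [0.5668, 0.0485, 0.1607]
tcp_rot: [-180.0, -0.0, 84.3]
ft_force: [-0.7, 0.8, -1.3]
opening: 0.0394
grip_force: 30.0
```

Call:
arm_command --commands '[{"x": -0.05, "y": 0.1, "z": 2, "ax": 0, "ay": 0, "az": 0, "grip": 0}, {"x": 0, "y": 0, "z": 2, "ax": 0, "ay": 0, "az": 0, "grip": 0}, {"x": 0, "y": 0, "z": 2, "ax": 0, "ay": 0, "az": 0, "grip": 0}, {"x": 0, "y": 0, "z": 0, "ax": 0, "ay": 0, "az": 0, "grip": 0}, {"x": 0, "y": 0, "z": 0, "ax": 0, "ay": 0, "az": 0, "grip": 0}]'

```text
t: 42.08
eef_pos: [0.5684, 0.0481, 0.1017]
tcp_rot: [179.9, -0.0, 84.4]
ft_force: [0.8, -0.1, -0.8]
opening: 0.0394
grip_force: 30.0
```

```bash
python3 - <<'E'
from h import *
s=state(); b=get_image("top")
cv2.imwrite("pics/t11c.png",cv2.resize(b[140:260,150:310,::-1],(800,600),interpolation=cv2.INTER_CUBIC))
E
```

```text
t 42.08 tcp [568.4  48.1 101.7] rot [179.94  -0.    84.41] F [ 0.8 -0.1 -0.8] op 39.4 gf 30.0 q [-7. 31. 83.  0. 66. -1.]
```

Call:
arm_command --commands '[{"x": 0, "y": 0, "z": 1, "ax": 0, "ay": 0, "az": 0, "grip": 0}, {"x": 0, "y": 0, "z": 0.7, "ax": 0, "ay": 0, "az": 0, "grip": 0}, {"x": 0, "y": 0, "z": 0.5, "ax": 0, "ay": 0, "az": 0, "grip": 0}, {"x": 0, "y": 0, "z": 0.5, "ax": 0, "ay": 0, "az": 0, "grip": 0}, {"x": 0, "y": 0, "z": 0, "ax": 0, "ay": 0, "az": 0, "grip": 0}]'

```text
t: 42.75
eef_pos: [0.5681, 0.0475, 0.0734]
tcp_rot: [-180.0, -0.0, 84.4]
ft_force: [-0.2, -0.1, -1.2]
opening: 0.0396
grip_force: 30.0
```

Call:
arm_command --commands '[{"x": 0, "y": 0, "z": 0.2, "ax": 0, "ay": 0, "az": 0, "grip": 0}, {"x": 0, "y": 0, "z": 0.2, "ax": 0, "ay": 0, "az": 0, "grip": 0}, {"x": 0, "y": 0, "z": 0.15, "ax": 0, "ay": 0, "az": 0, "grip": 0}, {"x": 0, "y": 0, "z": 0, "ax": 0, "ay": 0, "az": 0, "grip": 0}]'

```text
t: 43.25
eef_pos: [0.5682, 0.0475, 0.0685]
tcp_rot: [180.0, 0.0, 84.4]
ft_force: [-1.3, -0.2, 1.7]
opening: 0.0398
grip_force: 30.0
```

Call:
arm_command --commands '[{"x": 0, "y": 0, "z": 0.05, "ax": 0, "ay": 0, "az": 0, "grip": 0}, {"x": 0, "y": 0, "z": 0, "ax": 0, "ay": 0, "az": 0, "grip": 0.5}, {"x": 0, "y": 0, "z": 0, "ax": 0, "ay": 0, "az": 0, "grip": 0.6}, {"x": 0, "y": 0, "z": 0, "ax": 0, "ay": 0, "az": 0, "grip": 0.65}, {"x": 0, "y": 0, "z": 0, "ax": 0, "ay": 0, "az": 0, "grip": 0.82}, {"x": 0, "y": 0, "z": 0, "ax": 0, "ay": 0, "az": 0, "grip": 0.82}, {"x": 0, "y": 0, "z": -4, "ax": 0, "ay": 0, "az": 0, "grip": 0.82}, {"x": 0, "y": 0, "z": -4, "ax": 0, "ay": 0, "az": 0, "grip": 0.4}, {"x": 0, "y": 0, "z": -4, "ax": 0, "ay": 0, "az": 0, "grip": 0.26}, {"x": 0, "y": 0, "z": 0, "ax": 0, "ay": 0, "az": 0, "grip": 0.26}, {"x": 0, "y": 0, "z": 0, "ax": 0, "ay": 0, "az": 0, "grip": 0.26}]'

```text
t: 44.62
eef_pos: [0.5677, 0.0475, 0.1868]
tcp_rot: [-179.9, -0.0, 84.4]
ft_force: [0.9, -0.5, 0.0]
opening: 0.0343
grip_force: 0.0
```

Call:
arm_command --commands '[{"x": 1.3, "y": -5.4, "z": 0, "ax": 0, "ay": 0, "az": 0, "grip": 0.26}, {"x": 1.3, "y": -5.4, "z": 0, "ax": 0, "ay": 0, "az": 0, "grip": 0.26}, {"x": 1.3, "y": -5.4, "z": 0, "ax": 0, "ay": 0, "az": 0, "grip": 0.26}, {"x": 1.3, "y": -5.4, "z": 0, "ax": 0, "ay": 0, "az": 0, "grip": 0.26}, {"x": 0, "y": 0, "z": 0, "ax": 0, "ay": 0, "az": 0, "grip": 0.26}, {"x": 0, "y": 0, "z": 0, "ax": 0, "ay": 0, "az": 0, "grip": 0.26}]'

```text
t: 45.38
eef_pos: [0.3589, 0.1203, 0.1874]
tcp_rot: [-180.0, 0.0, 84.4]
ft_force: [-0.0, -0.3, 0.3]
opening: 0.023
grip_force: 0.0
```

```bash
python3 - <<'E'
from h import *
s=state(); a=get_image("scene");b=get_image("top")
A=cv2.resize(a[180:270,180:300,::-1],(533,400),interpolation=cv2.INTER_CUBIC)
B=cv2.resize(b[155:245,175:280,::-1],(467,400),interpolation=cv2.INTER_CUBIC)
cv2.imwrite("pics/t12.png",cv2.resize(np.hstack([A,B]),(800,320)))
E
```

```text
t 45.38 tcp [358.9 120.3 187.4] rot [-1.7998e+02  1.0000e-02  8.4360e+01] F [-0.  -0.3  0.3] op 23.0 gf 0.0 q [  0.   8. 104.  -0.  68.   6.]
```

View pics/t12.png

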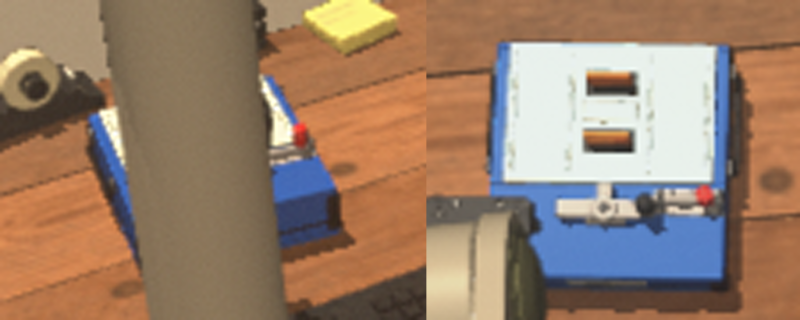

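The cover is flat and seated with both grips out, seen at right around (610,80) and (610,140). Next I'll swing the latch closed.

Call:
arm_command --commands '[{"x": -2.9, "y": 4.5, "z": 0, "ax": 0, "ay": 0, "az": 0, "grip": 0.26}, {"x": -2.9, "y": 4.5, "z": 0, "ax": 0, "ay": 0, "az": 0, "grip": 0.26}, {"x": -2.8, "y": 4.4, "z": 3, "ax": 0, "ay": 0, "az": 0, "grip": 0.26}, {"x": 0, "y": 0, "z": 3, "ax": 0, "ay": 0, "az": 0, "grip": 0.26}, {"x": 0, "y": 0, "z": 0, "ax": 0, "ay": 0, "az": 0, "grip": 0.26}, {"x": 0, "y": 0, "z": 0, "ax": 0, "ay": 0, "az": 0, "grip": 0.26}]'

```text
t: 46.22
eef_pos: [0.4837, 0.0216, 0.1285]
tcp_rot: [180.0, 0.0, 84.4]
ft_force: [0.6, 0.2, 0.1]
opening: 0.0229
grip_force: 0.0
```

Call:
arm_command --commands '[{"x": 0, "y": 0, "z": 1.5, "ax": 0, "ay": 0, "az": 0, "grip": 0.26}, {"x": 0, "y": 0, "z": 1, "ax": 0, "ay": 0, "az": 0, "grip": 0.26}, {"x": 0, "y": 0, "z": 1, "ax": 0, "ay": 0, "az": 0, "grip": 0.26}, {"x": 0, "y": 0, "z": 1, "ax": 0, "ay": 0, "az": 0, "grip": 0.26}, {"x": 0, "y": 0, "z": 0, "ax": 0, "ay": 0, "az": 0, "grip": 0.26}]'

```text
t: 46.85
eef_pos: [0.483, 0.0218, 0.0822]
tcp_rot: [-179.9, -0.0, 84.4]
ft_force: [0.6, 0.2, -0.2]
opening: 0.0229
grip_force: 0.0
```

Call:
arm_command --commands '[{"x": 0.05, "y": -0.6, "z": 0, "ax": 0, "ay": 0, "az": 10, "grip": 0.26}, {"x": 0.05, "y": -0.6, "z": 0, "ax": 0, "ay": 0, "az": 10, "grip": 0.26}, {"x": 0.05, "y": -0.6, "z": 0, "ax": 0, "ay": 0, "az": 10, "grip": 0.26}]'

```text
t: 47.22
eef_pos: [0.4671, 0.0277, 0.0831]
tcp_rot: [179.9, -0.0, 54.0]
ft_force: [3.4, -0.3, -1.6]
opening: 0.023
grip_force: 1.0
```

Call:
arm_command --commands '[{"x": 0.05, "y": -0.6, "z": 0, "ax": 0, "ay": 0, "az": 10, "grip": 0.26}, {"x": 0.05, "y": -0.6, "z": 0, "ax": 0, "ay": 0, "az": 10, "grip": 0.26}, {"x": 0.05, "y": -0.6, "z": 0, "ax": 0, "ay": 0, "az": 10, "grip": 0.26}, {"x": 0.05, "y": -0.6, "z": 0, "ax": 0, "ay": 0, "az": 10, "grip": 0.26}]'

```text
t: 47.72
eef_pos: [0.4535, 0.0472, 0.0832]
tcp_rot: [179.9, -0.1, 14.0]
ft_force: [1.3, -2.5, -0.5]
opening: 0.0228
grip_force: 1.0
```

Call:
arm_command --commands '[{"x": 0.05, "y": -0.6, "z": 0, "ax": 0, "ay": 0, "az": 10, "grip": 0.26}, {"x": 0.05, "y": -0.6, "z": 0, "ax": 0, "ay": 0, "az": 10, "grip": 0.26}, {"x": 0, "y": -0.3, "z": 0, "ax": 0, "ay": 0, "az": 5, "grip": 0.26}, {"x": 0, "y": 0, "z": 0, "ax": 0, "ay": 0, "az": 0, "grip": 0.26}]'

```text
t: 48.22
eef_pos: [0.4526, 0.0624, 0.083]
tcp_rot: [-180.0, -0.0, -10.6]
ft_force: [-0.3, -0.2, -0.5]
opening: 0.0226
grip_force: 0.0
```

Call:
arm_command --commands '[{"x": 0, "y": -0.1, "z": 0, "ax": 0, "ay": 0, "az": 0, "grip": 0.26}, {"x": 0, "y": -0.1, "z": 0, "ax": 0, "ay": 0, "az": 0, "grip": 0.26}, {"x": 0, "y": 0, "z": 0, "ax": 0, "ay": 0, "az": 0, "grip": 0.26}]'

```text
t: 48.6
eef_pos: [0.4526, 0.0641, 0.0828]
tcp_rot: [180.0, 0.0, -10.6]
ft_force: [-2.0, -4.2, 2.0]
opening: 0.0229
grip_force: 1.8
```

Call:
arm_command --commands '[{"x": 0, "y": -0.1, "z": 0, "ax": 0, "ay": 0, "az": 0, "grip": 0.26}, {"x": 0, "y": -0.1, "z": 0, "ax": 0, "ay": 0, "az": 0, "grip": 0.26}, {"x": 0, "y": 0, "z": 0, "ax": 0, "ay": 0, "az": 0, "grip": 0.26}]'

```text
t: 48.98
eef_pos: [0.4526, 0.0648, 0.0828]
tcp_rot: [179.8, 0.1, -10.6]
ft_force: [-4.2, -13.9, 3.4]
opening: 0.0231
grip_force: 7.3
```

Call:
arm_command --commands '[{"x": 0, "y": 0.6, "z": 0, "ax": 0, "ay": 0, "az": 0, "grip": 0.26}, {"x": 0, "y": 0, "z": -2.5, "ax": 0, "ay": 0, "az": -4.9, "grip": 0.26}, {"x": 0, "y": 0, "z": -2.5, "ax": 0, "ay": 0, "az": 0, "grip": 0.26}, {"x": 0, "y": 0, "z": 0, "ax": 0, "ay": 0, "az": 0, "grip": 0.26}]'

```text
t: 49.48
eef_pos: [0.4529, 0.0604, 0.1339]
tcp_rot: [-180.0, -0.2, -5.7]
ft_force: [0.5, 0.7, -0.9]
opening: 0.0228
grip_force: 0.0
```

Call:
arm_command --commands '[{"x": 2.2, "y": 4.1, "z": 0, "ax": 0, "ay": 0, "az": 0, "grip": 0.26}, {"x": 2.2, "y": 4.1, "z": 0, "ax": 0, "ay": 0, "az": 0, "grip": 0.26}, {"x": 0, "y": 0, "z": 1, "ax": 0, "ay": 0, "az": 0, "grip": 0.26}, {"x": 0, "y": 0, "z": 2, "ax": 0, "ay": 0, "az": 0, "grip": 0.26}, {"x": 0, "y": 0, "z": 1, "ax": 0, "ay": 0, "az": 0, "grip": 0.26}, {"x": 0, "y": 0, "z": 1, "ax": 0, "ay": 0, "az": 0, "grip": 0.26}, {"x": 0, "y": 0, "z": 0.5, "ax": 0, "ay": 0, "az": 0, "grip": 0.26}, {"x": 0, "y": 0, "z": 0, "ax": 0, "ay": 0, "az": 0, "grip": 0.26}]'

```text
t: 50.48
eef_pos: [0.4876, -0.0255, 0.0776]
tcp_rot: [-180.0, 0.0, -5.7]
ft_force: [-0.2, -0.6, -0.1]
opening: 0.0229
grip_force: 0.0
```

Call:
arm_command --commands '[{"x": 0, "y": -0.3, "z": 0, "ax": 0, "ay": 0, "az": 0, "grip": 0.26}, {"x": 0, "y": -0.3, "z": 0, "ax": 0, "ay": 0, "az": 0, "grip": 0.26}, {"x": 0, "y": -0.3, "z": 0, "ax": 0, "ay": 0, "az": 0, "grip": 0.26}, {"x": 0, "y": -0.3, "z": 0, "ax": 0, "ay": 0, "az": 0, "grip": 0.26}, {"x": 0, "y": -0.3, "z": 0, "ax": 0, "ay": 0, "az": 0, "grip": 0.26}]'

```text
t: 51.1
eef_pos: [0.4893, -0.0106, 0.0779]
tcp_rot: [180.0, -0.0, -5.7]
ft_force: [-0.2, -2.6, 1.7]
opening: 0.0232
grip_force: 1.0
```

Call:
arm_command --commands '[{"x": 0, "y": -0.3, "z": 0, "ax": 0, "ay": 0, "az": 0, "grip": 0.26}, {"x": 0, "y": -0.3, "z": 0, "ax": 0, "ay": 0, "az": 0, "grip": 0.26}, {"x": 0, "y": -0.2, "z": 0, "ax": 0, "ay": 0, "az": 0, "grip": 0.26}, {"x": 0, "y": -0.1, "z": 0, "ax": 0, "ay": 0, "az": 0, "grip": 0.26}, {"x": 0, "y": -0.1, "z": 0, "ax": 0, "ay": 0, "az": 0, "grip": 0.26}]'

```text
t: 51.72
eef_pos: [0.4902, -0.0007, 0.0778]
tcp_rot: [180.0, -0.0, -5.7]
ft_force: [1.1, -2.7, 2.1]
opening: 0.0231
grip_force: 1.0
```

Still only friction, so I'll keep pushing to the stop.

Call:
arm_command --commands '[{"x": 0, "y": -0.1, "z": 0, "ax": 0, "ay": 0, "az": 0, "grip": 0.26}, {"x": 0, "y": -0.1, "z": 0, "ax": 0, "ay": 0, "az": 0, "grip": 0.26}, {"x": 0, "y": -0.1, "z": 0, "ax": 0, "ay": 0, "az": 0, "grip": 0.26}, {"x": 0, "y": 0, "z": 0, "ax": 0, "ay": 0, "az": 0, "grip": 0.26}]'

```text
t: 52.22
eef_pos: [0.4905, 0.0021, 0.0778]
tcp_rot: [180.0, -0.0, -5.7]
ft_force: [1.3, -3.4, 1.6]
opening: 0.0228
grip_force: 1.6
```

Call:
arm_command --commands '[{"x": 0, "y": -0.1, "z": 0, "ax": 0, "ay": 0, "az": 0, "grip": 0.26}, {"x": 0, "y": -0.1, "z": 0, "ax": 0, "ay": 0, "az": 0, "grip": 0.26}, {"x": 0, "y": 0, "z": 0, "ax": 0, "ay": 0, "az": 0, "grip": 0.26}]'

```text
t: 52.6
eef_pos: [0.4907, 0.0025, 0.0779]
tcp_rot: [179.8, -0.0, -5.7]
ft_force: [-2.3, -14.3, 3.1]
opening: 0.0228
grip_force: 7.1
```

Call:
arm_command --commands '[{"x": 0, "y": 0.5, "z": 0, "ax": 0, "ay": 0, "az": 0, "grip": 0.26}, {"x": 0, "y": 0, "z": -3, "ax": 0, "ay": 0, "az": 0, "grip": 0.26}, {"x": 0, "y": 0, "z": -5, "ax": 0, "ay": 0, "az": 0, "grip": 0.26}, {"x": 0, "y": 0, "z": -5, "ax": 0, "ay": 0, "az": 0, "grip": 0.26}, {"x": -3, "y": 5, "z": 0, "ax": 0, "ay": 0, "az": 0, "grip": 0.26}, {"x": -3, "y": 5, "z": 0, "ax": 0, "ay": 0, "az": 0, "grip": 0.26}, {"x": -3, "y": 5, "z": 0, "ax": 0, "ay": 0, "az": 0, "grip": 0.26}, {"x": -3, "y": 5, "z": 0, "ax": 0, "ay": 0, "az": 0, "grip": 0.26}, {"x": 0, "y": 0, "z": 0, "ax": 0, "ay": 0, "az": 0, "grip": 0.26}, {"x": 0, "y": 0, "z": 0, "ax": 0, "ay": 0, "az": 0, "grip": 0.26}]'

```text
t: 53.85
eef_pos: [0.3508, -0.1871, 0.2076]
tcp_rot: [-179.9, 0.0, -5.8]
ft_force: [0.1, -0.3, -0.4]
opening: 0.0229
grip_force: 0.0
```

```bash
python3 - <<'E'
from h import *
s=state(); b=get_image("top")
B=cv2.resize(b[130:320,110:440,::-1],(800,461),interpolation=cv2.INTER_CUBIC)
B[261:461,0:250]=cv2.resize(b[160:240,180:280,::-1],(250,200),interpolation=cv2.INTER_CUBIC)
cv2.imwrite("pics/t13.png",B)
E
```

```text
t 53.85 tcp [ 350.8 -187.1  207.6] rot [-1.7993e+02  1.0000e-02 -5.7600e+00] F [ 0.1 -0.3 -0.4] op 22.9 gf 0.0 q [-45.   8.  99.   0.  72.  50.]
```

View pics/t13.png

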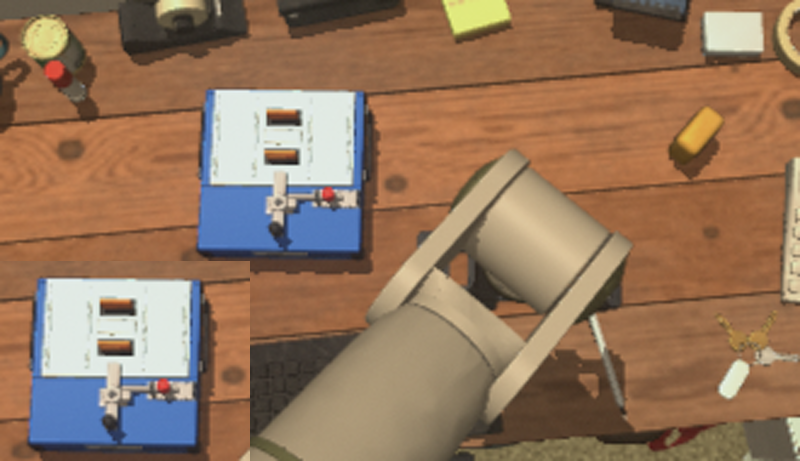

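The case at (283,170) is closed as it was at the start. The cover is flat, the latch lies over it, the bolt is home with the red knob at (328,195), and no markers are left on the desk.

```bash
python3 -c "
from bench import *
print(finish_job())"
```

```text
the job is handed in; nothing more can be done
None
```

The job is handed in: all three markers are in the case (no eraser was out), and the cover is refitted, the latch closed and the bolt home; the ball pen, tape measure and glue stick were not touched.

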